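# Release the blower hood's safety catch and reset it

### The job

The bench blower has tripped. Its green service hood already stands ajar but is still held by a hidden sprung safety catch: reach under the hood's raised front edge, feel for the catch, push it gently aside to the left and lift the hood past it, then swing the hood all the way up until it stands open by itself and press the red reset button inside fully down. Never force anything, and do not disturb the other things on the bench.

Things in the scene. Friction and masses are not known exactly. Their poses are not given: they have to be found in the camera images.
- machine: Blower, fixed: open-topped grey steel case 188 (x) x 304 (y) x 100 mm high. Origin: centre of its underside, on the bench; x points from its front (robot side) to its back, y left, z up; turned up to 0.15 rad. Offsets below are in its frame, mm. Front wall 40 high: the opening under the hood's edge is 78 high. Floor z=12; motor behind x=15; hood buffers 14 thick at (-70,+-140), z to 139.
- catch_zone (a point): At (-81,27.5,94): middle of the zone where the hidden catch's orange tail hangs at rest. Its y differs each time, -35 to +90 in the machine's frame: find it by feel. The tail is 10 (x -86 to -76) x 8 (y), z 62 to 126. It swings left (+y) only, about an upright pin 50 behind it, against a spring: 3 N at first, 8 N at 32 mm; it springs back, and can trap fingers under its nose.
- catch_pins (a point): At (-31,27.5,126): middle of the range of the catch's pin. At rest the pawl points straight to the front, its nose over the hood's flange (z 126 to 132), so the hood can rise only 4 mm. The hood is free while the tail is held 27 mm or more aside (its middle then at x=-73); hard stop at 37 mm. Hold it aside until the front edge has risen 16 mm. No contact of the robot may exceed 40 N anywhere.
- hood (a joint): Hinge of the green hood, rad: 0 ajar as found, resting on its buffers; grows as it opens; stop at 1.4, just past upright. It is stiff, so the hood stays where it is left; lifting at the front edge takes 6 to 10 N. Hood plate 320 wide, 192 deep, 3 thick.
- hood_hinge (a point): Middle of the hood's hinge line, which runs along the machine's y at (90, any y, 115).
- hood_lip (a point): Middle of the lower front edge of the hood, to reach under; (-100,0,118) when ajar, moves and turns with the hood (axes the machine's when ajar). Here a skirt 3 thick hangs 31 down from the plate; from its lower edge a flange 4 thick (z 118 to 122) goes 11 inwards, to x=-89, for y -70 to +130.
- reset_top (a point): Centre of the top of the red reset button, 24 across, facing up, at (-35,-118,80), under the hood near its right end, on a grey switch box (x -60 to -10, y -146 to -90, top z 62). 30 mm from the inside of the right wall, whose top is 20 mm higher than the button.
- reset (a joint): Travel of the reset button, m: 0 up, 0.006 fully down (5 N); it springs back.
- screwdriver_yellow: Loose screwdriver with a yellow handle, 162 mm, lying right of the robot's front; bystander. Origin: centre of its underside.
- spanner_13: Loose spanner, 188 mm, lying left in front of the blower; bystander. Origin: centre of its underside.
- nut_m16: Loose large nut, 35 mm; bystander. Origin: centre of its underside.
- tape_measure: Loose yellow tape measure, 36x84x62 mm, right of the blower; bystander. Origin: centre of its underside.
- paint_tin: Loose paint tin, 77 mm across and 78 mm high, left at the back; bystander. Origin: centre of its underside.

How it is judged (in metres and radians):
On the way, in this order (a step that is already met when the one before it is completed fails the run):
1. the hood has been lifted past its safety catch (value of joint hood above 0.15 rad), for 0.1 s.
2. the hood has been swung up (hinge above 1.2 rad) (value of joint hood above 1.2 rad), for 0.2 s.
3. with the hood open, the reset button has been pressed fully down (value of joint reset above 0.005 m and value of joint hood above 1.2 rad), for 0.1 s.
At the end, for the whole second after the job is handed in: The hood stands open by itself, at rest, with its hinge above 1.2 rad, and the reset button has come back up (within 1 mm) (value of joint hood above 1.2 rad and value of joint reset below 0.001 m and not (velocity of joint hood above 0.05 rad/s) and not (velocity of joint hood below -0.05 rad/s)); the robot touches nothing.
It fails at once if the robot pressed on something with more than 40 N (contact force between any of the fingers, the arm and anything else above 40 N).
It fails at once if a bystander was moved by more than 20 mm (distance of any of screwdriver_yellow, spanner_13, nut_m16, tape_measure, paint_tin from where it was at the start of the episode above 0.02 m).
It also fails if it takes over 72 s, if anything falls off the work surface, if the arm or the gripper's body presses on something with over 40 N, if the wrist force passes 120 N, or if a joint passes its speed limit or range.

### The arm

A 7-joint arm with a two-finger parallel gripper is mounted at the origin on a cart in front of the work surface, level with it; the furniture and walls round the work are solid. World frame = base frame: x ahead of the robot, y to its left, z up, the work surface at z = 0. Lengths are in mm, angles in rad, forces in N, time in s.
With the tool pointing down it reaches from about 400 to 875 mm from the base axis. Payload 4.4 kg.
Tool frame: the origin (TCP) lies at the very end of the fingers, on their centre line; the grasp point (between the pads) lies 19 mm behind it; z points along the fingers, y is the direction in which the jaws open and shut (so a half turn about z gives the same grasp; the last joint's range is limited). The gripper opens to 85 mm and grips with 20 to 120 N. Pads are 22 mm wide; open, the fingers measure 114 mm over their backs; the gripper's body (76 mm by 85 mm) begins 54 mm behind the grasp point. The pads swing forward as they close: fully open they stand 13 mm farther back than shut.
Start: joints at [1.206, 0.628, 0.038, 1.517, -0.027, 0.996, -0.02], TCP at [191.371, -621.205, 231.313] pointing down, gripper open.
Joint ranges: [-3.06, 3.06], [-0.37, 2.12], [-1.25, 1.32], [0.18, 2.47], [-1.1, 4.24], [0.23, 1.98], [-2.94, 2.94]. Speed limits (rad/s): [2.57, 2.57, 3.14, 3.14, 3.14, 3.14, 3.14].

### API

Orientations are given as [roll, pitch, yaw] about the fixed x, y, z axes, in that order (R = Rz(yaw) Ry(pitch) Rx(roll)).
In Python, from cell import read_state, get_image, calibration, finish_job gives the robot as it stands. The module is installed in compiled form; this text tells all that it offers.
- The arm moves only by the tool apply_moves, never from a script. Its argument "increments" is a list of rows, each an object of numbers: "tx", "ty", "tz": the shift along the world's x, y, z in m; "rx", "ry", "rz": the turn, a rotation vector about the world's x, y, z in units of 5 degrees (1.0 is 5 degrees); "claw": the finger opening in m, from 0 to 0.0854. In form: [{"tx": .., "ty": .., "tz": .., "rx": .., "ry": .., "rz": .., "claw": ..}, ...]. A call has 1 to 12 rows; each row is the pose to reach, as a shift and turn from the pose commanded when the call began; what a row does not reach only later rows make up. A row lasts 1/10 s, in which the tool goes at most 50 mm and 8.59 degrees, less where a joint would pass 70% of its speed; a pose out of reach is approached as far as the arm can. A call with a gripper value outside its range is refused whole. The fingers move at their own pace and stop on an object; the grip force is fixed at half the most. Time passes only in rows, so rows that repeat a pose let the fingers close. It gives the time, the measured TCP pose, the force and the opening at its end, in the units of the state.
- read_state(): the state, without advancing time (a new reading comes with each control period).
- get_image(name): name is "scene" or "top" or "wrist"; returns the picture (420x560x3 uint8, red, green, blue); there is no depth.
- calibration(name): a dict with "camera_matrix" (3x3 intrinsics, pixels), "origin" and "attitude" of the camera in the world. Camera axes: x right, y up, looking along -z (the intrinsics and any distortion apply to the point x, -y, -z); pixel columns grow to the right and rows downward; lengths in mm; the calibration is good to about 2 mm. A picture is of the moment at which its call begins: read the wrist's pose just before it. calibration takes no time and is no camera call; for the wrist camera it gives the pose at the moment of the call.
- finish_job(): hands the job in, once; it reports no verdict.
The state is a dict: "clock": time; "qpos": joint angles; "qd": joint speeds; "tau": joint torques, N m; "eef_pos": TCP position; "tool_rot": TCP orientation; "force": force on the tool from outside, world axes, zero at the start; "torque": the same for the moment, N m; "width": finger opening in mm.
Only numpy, scipy, OpenCV 4.12 (cv2) and the standard library are available. Lean on these libraries where they do the work, as an engineer would, in place of code of your own. Each camera call takes 0.05 s, during which the arm holds its last target. There are 200 camera calls.

## Working session

There is one attempt and no reset: what is moved stays moved. The work goes in short steps, Python scripts to look and compute and a tool call to move; the robot and the scene stay as the last step left them, time stands still between calls to the robot, and variables do not carry over. Pictures are saved under pics/ and viewed, about 8 in all and at most 12, crops included, and the job is handed in when it is done.

Besides the shell and the picture viewer there is one more tool, called as name(argument=value, ...), one argument or row to a line, values as JSON. apply_moves: Moves the arm, as the interface text tells. Its arguments: {"type":"object","properties":{"increments":{"type":"array"}},"required":["increments"]}

```bash
mkdir -p pics; ls
python3 - <<'E'
from cell import *
import cv2,numpy as np
print(read_state())
for n in("scene","top"):
    im=get_image(n); cv2.imwrite(f"pics/{n}0.png",im[:,:,::-1]); print(n,calibration(n))
E
```

```text
pics
{'clock': 0.0, 'qpos': array([ 1.20619229,  0.62932516,  0.0384132 ,  1.51833767, -0.02700187,
        0.99627912, -0.01997637]), 'qd': array([ 3.17862310e-04, -3.44796094e-05, -1.92979866e-03,  5.84898226e-04,
       -1.32172616e-03, -1.04794014e-03, -1.50293601e-03]), 'tau': array([-5.09118490e-04, -5.63407660e+01,  1.22583076e+00, -1.93449068e+01,
        1.09753740e-02,  1.04301138e-02, -6.43088910e-06]), 'eef_pos': array([ 191.21405   , -620.61069958,  230.41182964]), 'tool_rot': array([-3.13976030e+00,  3.83394688e-06,  2.98850600e-01]), 'force': array([-0.65174986, -0.10513136, -0.27366876]), 'torque': array([-0.03592882, -0.00374312, -0.01870659]), 'width': 85.56225050887745}
scene {'camera_matrix': array([[504.41303287,   0.        , 289.61168838],
       [  0.        , 504.41303287, 218.06812571],
       [  0.        ,   0.        ,   1.        ]]), 'origin': array([-320.53692041,  521.41351026, 1095.14657826]), 'attitude': array([ 7.75615165e-01,  6.11839838e-04, -2.08318179e+00])}
top {'camera_matrix': array([[534.24252034,   0.        , 280.28669057],
       [  0.        , 534.24252034, 217.2654946 ],
       [  0.        ,   0.        ,   1.        ]]), 'origin': array([ 444.40266042,   31.73525606, 1691.01439882]), 'attitude': array([ 0.0571729 ,  0.00537943, -1.5801079 ])}
```

View pics/top0.png

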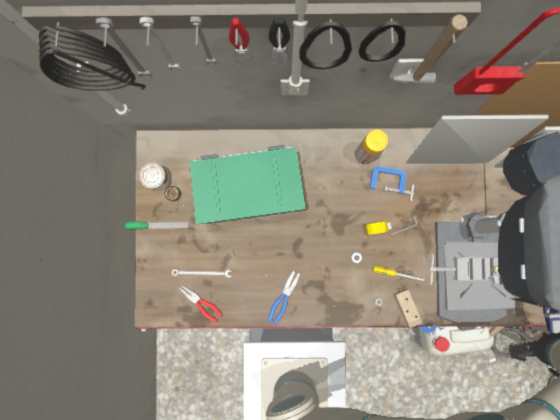

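View pics/scene0.png

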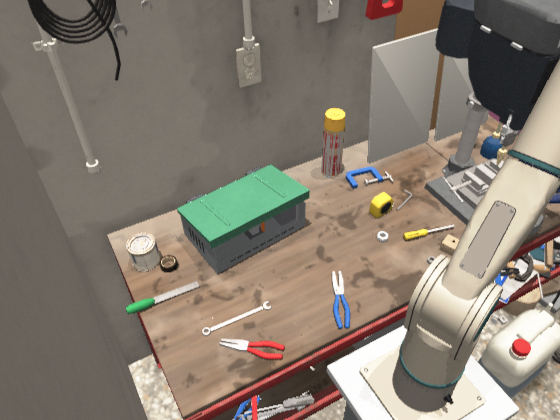

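```bash
cat > h.py <<'E'
import cv2,numpy as np
from cell import *
from scipy.spatial.transform import Rotation as R
def rot(a): return R.from_euler('xyz',a).as_matrix()
def ray(c,p):
    K=c["camera_matrix"];v=np.array([(p[0]-K[0,2])/K[0,0],-(p[1]-K[1,2])/K[1,1],-1]);return c["origin"],rot(c["attitude"])@v
def onz(c,p,z):
    o,d=ray(c,p);return o+d*(z-o[2])/d[2]
def proj(c,X):
    q=rot(c["attitude"]).T@(np.asarray(X,float)-c["origin"]);K=c["camera_matrix"]
    return np.array([K[0,2]-K[0,0]*q[0]/q[2],K[1,2]+K[1,1]*q[1]/q[2]])
E
python3 - <<'E'
from h import *
im=cv2.imread("pics/top0.png");h=cv2.cvtColor(im,cv2.COLOR_BGR2HSV)
m=cv2.inRange(h,(60,90,40),(90,255,255));m[:, :185]=0
m=cv2.morphologyEx(m,cv2.MORPH_OPEN,np.ones((3,3)))
c=max(cv2.findContours(m,0,2)[0],key=cv2.contourArea)
hull=cv2.convexHull(c);p=cv2.approxPolyDP(hull,5,True)[:,0].astype(float);print(p)
C=calibration("top")
for q in p:
    z=150 if q[1]>185 else 118
    if 1: print(q,onz(C,q,150).round(1),onz(C,q,118).round(1))
s=cv2.imread("pics/scene0.png")[160:280,170:320];cv2.imwrite("pics/crop.png",cv2.resize(s,None,fx=5,fy=5,interpolation=cv2.INTER_CUBIC))
E
```

```text
[[295. 149.]
 [304. 208.]
 [196. 222.]
 [191. 162.]]
[295. 149.] [731.2  -5.5 150. ] [737.2  -6.2 118. ]
[304. 208.] [558.9 -29.6 150. ] [561.2 -30.9 118. ]
[196. 222.] [521.3 282.9 150. ] [522.9 288.1 118. ]
[191. 162.] [696.2 297.4 150. ] [701.4 303.  118. ]
```

View pics/crop.png

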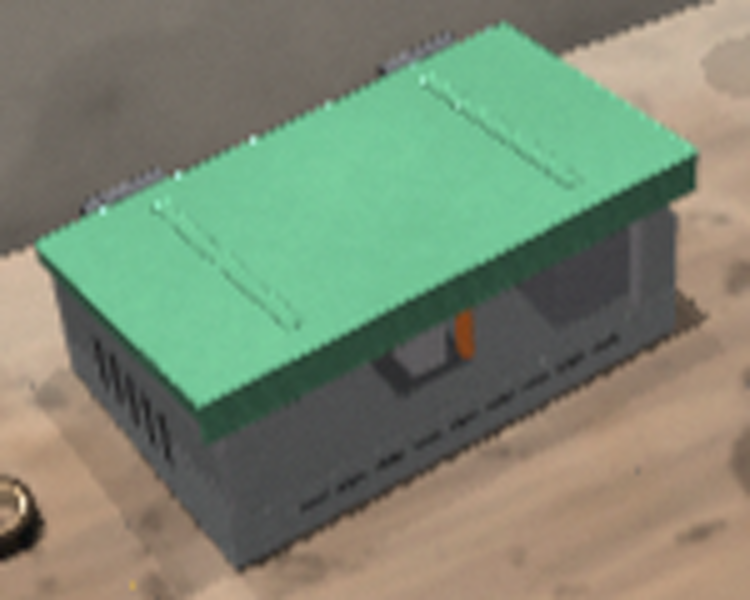

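Run:
```python
from h import *
C=calibration("scene");T=calibration("top")
yaw=.118;u=np.array([np.cos(yaw),np.sin(yaw),0]);v=np.array([-u[1],u[0],0])
O=np.array([633,137.8,0])
def mf(P): d=P-O;return [round(float(d@u),1),round(float(d@v),1),round(float(d[2]),1)]
for p in [(218,273.4),(304.4,225)]: print("bench corner",mf(onz(C,p,0)))
def onx(p,x):
    o,d=ray(C,p);t=(x-(o-O)@u)/(d@u);return mf(o+t*d)
s=cv2.imread("pics/scene0.png");h=cv2.cvtColor(s,cv2.COLOR_BGR2HSV)
m=cv2.inRange(h,(5,120,80),(20,255,255));m[:210]=0;m[245:]=0;m[:,:240]=0;m[:,290:]=0
ys,xs=np.nonzero(m);print(list(zip(xs,ys)))
p=(xs.mean(),ys.mean());print(p,onx(p,-86),onx((263.5,231.5),-86))
# skirt lower edge corners in scene crop
for q in [(208,440),(694,188),(200,410),(694,157)]:
    pp=(170+q[0]/5,160+q[1]/5); print(q,onx(pp,-100))
for n,X in dict(spanner=(228,273),spl=(175,272),nut=(356,258),tape=(378,228)).items(): print(n,onz(T,X,10).round())
for X in [(-94,152,0),(-94,-152,0),(-100,160,118),(-100,-160,118)]:
    print(X,proj(C,O+X[0]*u+X[1]*v+[0,0,X[2]]).round(1))
```

```text
bench corner [-89.7, 144.9, 0.0]
bench corner [-83.5, -157.9, 0.0]
[(np.int64(263), np.int64(222)), (np.int64(261), np.int64(223)), (np.int64(262), np.int64(223)), (np.int64(263), np.int64(223)), (np.int64(261), np.int64(224)), (np.int64(262), np.int64(224)), (np.int64(263), np.int64(224)), (np.int64(264), np.int64(224)), (np.int64(261), np.int64(225)), (np.int64(262), np.int64(225)), (np.int64(263), np.int64(225)), (np.int64(264), np.int64(225)), (np.int64(261), np.int64(226)), (np.int64(262), np.int64(226)), (np.int64(263), np.int64(226)), (np.int64(264), np.int64(226)), (np.int64(261), np.int64(227)), (np.int64(262), np.int64(227)), (np.int64(263), np.int64(227)), (np.int64(264), np.int64(227)), (np.int64(261), np.int64(228)), (np.int64(262), np.int64(228)), (np.int64(263), np.int64(228)), (np.int64(264), np.int64(228)), (np.int64(261), np.int64(229)), (np.int64(262), np.int64(229)), (np.int64(263), np.int64(229)), (np.int64(264), np.int64(229)), (np.int64(262), np.int64(230)), (np.int64(263), np.int64(230)), (np.int64(264), np.int64(230)), (np.int64(262), np.int64(231)), (np.int64(263), np.int64(231))]
(np.float64(262.5151515151515), np.float64(226.63636363636363)) [-86.0, -9.0, 87.7] [-86.0, -11.3, 66.6]
(208, 440) [-100.0, 155.4, 122.6]
(694, 188) [-100.0, -157.7, 125.4]
(200, 410) [-100.0, 156.9, 146.7]
(694, 157) [-100.0, -156.9, 149.4]
spanner [367. 205.  10.]
spl [372. 372.  10.]
nut [ 410. -196.   10.]
tape [ 504. -267.   10.]
(-94, 152, 0) [216.6 275.6]
(-94, -152, 0) [304.9 227.9]
(-100, 160, 118) [210.2 250. ]
(-100, -160, 118) [309.4 199.2]
```

apply_moves(
  increments=[
    {"tx": 0.0, "ty": 0.05, "tz": 0.02},
    {"tx": 0.01, "ty": 0.1, "tz": 0.03},
    {"tx": 0.02, "ty": 0.15, "tz": 0.05},
    {"tx": 0.04, "ty": 0.2, "tz": 0.07},
    {"tx": 0.07, "ty": 0.24, "tz": 0.09},
    {"tx": 0.1, "ty": 0.28, "tz": 0.11},
    {"tx": 0.13, "ty": 0.32, "tz": 0.12},
    {"tx": 0.16, "ty": 0.36, "tz": 0.12},
    {"tx": 0.19, "ty": 0.4, "tz": 0.12},
    {"tx": 0.21, "ty": 0.44, "tz": 0.12},
    {"tx": 0.22, "ty": 0.49, "tz": 0.12},
    {"tx": 0.23, "ty": 0.535, "tz": 0.12},
  ],
)

```text
$.increments[0]: bad value
```

apply_moves(
  increments=[
    {"ty": 0.05, "rz": -1},
    {"ty": 0.1, "rz": -2},
    {"ty": 0.15, "rz": -2},
    {"ty": 0.2, "rz": -2},
    {"ty": 0.2, "rz": -2},
  ],
)

```text
$.increments[0]: bad value
```

Run:
```python
from cell import *
s=read_state();print(s)
```

```text
{'clock': 0.1, 'qpos': array([ 1.20620893,  0.62925998,  0.03845383,  1.51827692, -0.02702962,
        0.99633417, -0.02002222]), 'qd': array([-0.00187007, -0.00260703,  0.00140063, -0.00102836,  0.00241298,
        0.00113578,  0.00125537]), 'tau': array([ 2.25057942e-03, -5.64537299e+01,  1.22991163e+00, -1.93975639e+01,
        1.12529975e-02,  5.39485918e-03, -2.98774125e-05]), 'eef_pos': array([ 191.19677855, -620.63890142,  230.47426162]), 'tool_rot': array([-3.13983212e+00, -7.72410298e-07,  2.98741508e-01]), 'force': array([-0.52975784, -0.18657675,  0.23128829]), 'torque': array([-0.03780672, -0.05411296, -0.03312907]), 'width': 85.17312022946567}
```

apply_moves(
  increments=[
    {"tx": 0.0, "ty": 0.05, "tz": 0.02, "rx": 0, "ry": 0, "rz": 0, "claw": 0},
    {"tx": 0.01, "ty": 0.1, "tz": 0.03, "rx": 0, "ry": 0, "rz": 0, "claw": 0},
    {"tx": 0.02, "ty": 0.15, "tz": 0.05, "rx": 0, "ry": 0, "rz": 0, "claw": 0},
    {"tx": 0.04, "ty": 0.19, "tz": 0.07, "rx": 0, "ry": 0, "rz": 0, "claw": 0},
    {"tx": 0.07, "ty": 0.23, "tz": 0.09, "rx": 0, "ry": 0, "rz": 0, "claw": 0},
    {"tx": 0.1, "ty": 0.27, "tz": 0.1, "rx": 0, "ry": 0, "rz": 0, "claw": 0},
    {"tx": 0.13, "ty": 0.31, "tz": 0.11, "rx": 0, "ry": 0, "rz": 0, "claw": 0},
    {"tx": 0.16, "ty": 0.35, "tz": 0.12, "rx": 0, "ry": 0, "rz": 0, "claw": 0},
    {"tx": 0.19, "ty": 0.39, "tz": 0.12, "rx": 0, "ry": 0, "rz": -0.5, "claw": 0},
    {"tx": 0.21, "ty": 0.43, "tz": 0.12, "rx": 0, "ry": 0, "rz": -1, "claw": 0},
    {"tx": 0.22, "ty": 0.48, "tz": 0.12, "rx": 0, "ry": 0, "rz": -1.5, "claw": 0},
    {"tx": 0.23, "ty": 0.53, "tz": 0.12, "rx": 0, "ry": 0, "rz": -2, "claw": 0},
  ],
)

```text
clock: 1.3
eef_pos: [419.4, -100.4, 351.1]
tool_rot: [-3.142, -0.0, 0.122]
force: [0.3, -0.2, 0.5]
width: -0.1
```

apply_moves(
  increments=[
    {"tx": 0, "ty": 0.05, "tz": 0, "rx": 0, "ry": 0, "rz": 0, "claw": 0},
    {"tx": 0, "ty": 0.1, "tz": 0, "rx": 0, "ry": 0, "rz": 0, "claw": 0},
    {"tx": 0, "ty": 0.15, "tz": 0, "rx": 0, "ry": 0, "rz": 0, "claw": 0},
    {"tx": 0, "ty": 0.18, "tz": 0, "rx": 0, "ry": 0, "rz": 0, "claw": 0},
    {"tx": 0, "ty": 0.18, "tz": 0, "rx": 0, "ry": 0, "rz": 0, "claw": 0},
    {"tx": 0, "ty": 0.18, "tz": 0, "rx": 0, "ry": 0, "rz": 0, "claw": 0},
  ],
)

```text
clock: 1.9
eef_pos: [418.7, 77.6, 351.0]
tool_rot: [3.141, 0.001, 0.126]
force: [0.1, -1.3, -0.3]
width: -0.0
```

Run:
```python
from cell import *
s=read_state();print(s['qpos'].round(3))
```

```text
[ 0.024  0.176 -0.325  1.91   0.064  1.067 -1.772]
```

apply_moves(
  increments=[
    {"tx": 0.01, "ty": 0, "tz": 0, "rx": 0.18, "ry": -1.5, "rz": 0, "claw": 0},
    {"tx": 0.02, "ty": 0, "tz": 0, "rx": 0.36, "ry": -3, "rz": 0, "claw": 0},
    {"tx": 0.03, "ty": 0, "tz": 0, "rx": 0.53, "ry": -4.5, "rz": 0, "claw": 0},
    {"tx": 0.04, "ty": 0, "tz": 0, "rx": 0.71, "ry": -6, "rz": 0, "claw": 0},
    {"tx": 0.05, "ty": 0, "tz": 0, "rx": 0.89, "ry": -7.5, "rz": 0, "claw": 0},
    {"tx": 0.06, "ty": 0, "tz": 0, "rx": 1.07, "ry": -9, "rz": 0, "claw": 0},
  ],
)

```text
clock: 2.5
eef_pos: [464.8, 62.0, 355.1]
tool_rot: [3.094, -0.586, 0.12]
force: [-0.3, -0.3, -0.5]
width: -0.1
```

Run:
```python
from cell import *
s=read_state();print(s['qpos'].round(3))
```

```text
[-0.323 -0.027  0.02   2.307  0.479  0.325 -2.181]
```

```bash
cat > kin.py <<'E'
from h import *
from scipy.optimize import least_squares
P=[([1.20619229,0.62932516,0.0384132,1.51833767,-0.02700187,0.99627912,-0.01997637],[191.21,-620.6,230.4],[-3.1398,0,.29885]),
([.024,.176,-.325,1.910,.064,1.067,-1.772],[418.7,77.6,351],[3.141,.001,.126]),
([-.323,-.027,.02,2.307,.479,.325,-2.181],[464.8,62,355.1],[3.094,-.586,.12])]
def fk(q,p,s):
    d1,d3,d5,d7,a,w=p[:6];s=np.array(s)
    Rm=np.eye(3);t=np.zeros(3)
    rz=lambda a:R.from_euler('z',a).as_matrix();ry=lambda a:R.from_euler('y',a).as_matrix()
    t=np.array([0,0,d1]);Rm=rz(s[0]*q[0])@ry(q[1]);Rm=Rm@rz(s[1]*q[2]);t=t+Rm@[a,0,d3]
    Rm=Rm@ry(q[3]);t=t+Rm@[-a,0,0];Rm=Rm@rz(s[2]*q[4]);t=t+Rm@[0,0,d5]
    Rm=Rm@ry(q[5]);t=t+Rm@[w,0,0];Rm=Rm@rz(s[3]*q[6]+p[6]);t=t+Rm@[0,0,d7]
    return t,Rm
def fit(s,P=P):
    def f(p):
        r=[]
        for q,t,o in P:
            a,b=fk(q,p,s);r+=list((a-t))+list(200*(b-rot(o)).ravel())
        return r
    best=None
    for y in (0,1.57,3.14,-1.57):
        x=least_squares(f,[300,400,400,250,0,0,y])
        if best is None or x.cost<best.cost:best=x
    return best
if __name__=="__main__":
    import itertools
    L=[]
    for s in itertools.product((1,-1),repeat=4):
        b=fit(s);L.append((b.cost,s,b.x.round(2),np.abs(b.fun).max()))
    L.sort(key=lambda z:z[0])
    for l in L[:3]:print(l)
E
python3 kin.py
```

```text
(np.float64(841.7577700865213), (-1, -1, -1, -1), array([319.74, 593.16, 384.79, 367.8 ,  15.05,  40.23,   1.57]), np.float64(28.364579845136234))
(np.float64(29552.721390500326), (-1, -1, 1, -1), array([ 198.8 ,  431.61,  246.44,  195.27,   22.15, -146.34,    1.27]), np.float64(111.34556613943964))
(np.float64(37663.948143799906), (-1, 1, -1, -1), array([-355.83,  592.16,   20.66,   37.71,  325.56,  179.74,    1.39]), np.float64(184.7164418530691))
```

Run:
```python
from kin import *
b=fit((-1,)*4)
print(b.fun.reshape(3,12).round(0))
for i in range(3):
    print(R.from_matrix(fk(P[i][0],b.x,(-1,)*4)[1]).as_euler('xyz').round(3))
```

```text
[[ 28.   8.  -5.   0.  -0.  -0.  -0.  -0.   0.  -0.  -0.   0.]
 [-13.  21.   9.   0.  -0.  -0.  -0.  -0.   0.  -0.  -0.   0.]
 [  1.   9.  -5.  -0.   0.  -0.   0.   0.   0.  -0.  -0.  -0.]]
[-3.14   0.     0.299]
[3.141e+00 1.000e-03 1.260e-01]
[ 3.094 -0.586  0.121]
```

```bash
cat > kin2.py <<'E'
from kin import *
rz=lambda a:R.from_euler('z',a).as_matrix();ry=lambda a:R.from_euler('y',a).as_matrix()
def frames(q):
    A=rz(-q[0]);B=A@ry(q[1]);C=B@rz(-q[2]);D=C@ry(q[3]);E=D@rz(-q[4]);F=E@ry(q[5]);G=F@rz(-q[6]+np.pi/2)
    return A,B,C,D,E,F,G
def row(q):
    A,B,C,D,E,F,G=frames(q)
    return np.column_stack([A[:,2],A[:,1],C[:,2],C[:,0],C[:,1],D[:,0],E[:,2],E[:,1],F[:,0],F[:,1],G[:,2]])
pr=np.array([320,30,400,0,0,0,400,0,0,0,300.]) 
sg=np.array([200,40,200,40,40,40,200,40,80,40,200.])
def solve(P=P):
    M=np.vstack([row(q) for q,_,_ in P]);t=np.hstack([t for _,t,_ in P])
    A=np.vstack([M,np.diag(1/sg)]);return np.linalg.lstsq(A,np.hstack([t,pr/sg]),rcond=None)[0]
lo=np.array([-3.06,-.37,-1.25,.18,-1.1,.23,-2.94]);hi=np.array([3.06,2.12,1.32,2.47,4.24,1.98,2.94])
def ik(t,Rt,k,n=60,seed=0):
    g=np.random.default_rng(seed);out=[]
    f=lambda q:np.hstack([row(q)@k-t,300*R.from_matrix(frames(q)[6]@Rt.T).as_rotvec()])
    for _ in range(n):
        x=least_squares(f,g.uniform(lo,hi),bounds=(lo,hi));out.append((x.cost,x.x))
    return sorted(out,key=lambda z:z[0])
E
python3 - <<'E'
from kin2 import *
k=solve();print(k.round(0),[ (row(q)@k-t).round(1) for q,t,_ in P])
yaw=.118;u=np.array([np.cos(yaw),np.sin(yaw),0]);v=np.array([-u[1],u[0],0]);O=np.array([637,137,0])
for pit in (0,.25,.4):
    z=u*np.cos(pit)-np.array([0,0,1])*np.sin(pit); y=-v;x=np.cross(y,z);Rt=np.column_stack([x,y,z])
    t=O-60*u-10*v+[0,0,95]
    for sgn in (1,-1):
        Rr=Rt@np.diag([sgn,sgn,1])
        for c,q in ik(t,Rr,k,25)[:3]: print(pit,sgn,round(c,2),q.round(2))
E
```

```text
[336.  -7. 563.  -5.  -5.   3. 392.  -8.   5.  -8. 347.] [array([0.1, 0.1, 0. ]), array([ 0.1, -0.1, -0. ]), array([-0., -0.,  0.])]
0 1 77.39 [-0.88  1.77  0.57  2.47  2.31  1.98  0.38]
0 1 77.39 [-0.88  1.77  0.57  2.47  2.31  1.98  0.38]
0 1 77.39 [-0.88  1.77  0.57  2.47  2.31  1.98  0.38]
0 -1 0.0 [ 0.56  2.11 -0.99  2.44  3.94  1.89  0.09]
0 -1 0.0 [ 0.52  2.07 -0.95  2.44  3.93  1.95  0.03]
0 -1 0.0 [ 0.56  2.11 -0.99  2.44  3.94  1.89  0.09]
0.25 1 527.08 [ 0.5   2.12 -1.25  2.47  3.6   1.93 -2.94]
0.25 1 527.09 [ 0.5   2.12 -1.25  2.47  3.6   1.93 -2.94]
0.25 1 527.1 [ 0.5   2.12 -1.25  2.47  3.6   1.93 -2.94]
0.25 -1 524.01 [ 0.5   2.12 -1.25  2.47  3.6   1.93  0.19]
0.25 -1 524.01 [ 0.5   2.12 -1.25  2.47  3.6   1.93  0.19]
0.25 -1 524.01 [ 0.5   2.12 -1.25  2.47  3.6   1.93  0.19]
0.4 1 1149.84 [ 0.41  1.81 -1.21  2.47  3.13  1.98  2.94]
0.4 1 1149.84 [ 0.41  1.81 -1.21  2.47  3.13  1.98  2.94]
0.4 1 1149.84 [ 0.41  1.81 -1.21  2.47  3.13  1.98  2.94]
0.4 -1 1135.64 [ 0.42  1.86 -1.25  2.47  3.17  1.98 -0.12]
0.4 -1 1135.64 [ 0.42  1.86 -1.25  2.47  3.17  1.98 -0.12]
0.4 -1 1135.64 [ 0.42  1.86 -1.25  2.47  3.17  1.98 -0.12]
```

```bash
cat > grid.py <<'E'
from kin2 import *
k=solve();O=np.array([637,137,0]);yaw=.118
u=np.array([np.cos(yaw),np.sin(yaw),0]);v=np.array([-u[1],u[0],0])
def Rtool(psi,pit,roll=0):
    a=yaw+psi;f=np.array([np.cos(a),np.sin(a),0]);z=f*np.cos(pit)-np.array([0,0,1])*np.sin(pit)
    y=-np.array([-f[1],f[0],0]);x=np.cross(y,z);return np.column_stack([x,y,z])@rz(roll)
if __name__=="__main__":
  for psi in (.3,.5,.7,.9):
   for pit in (-.1,0,.15):
    best=[]
    for roll in (0,np.pi/2,np.pi,-np.pi/2):
        c,q=ik(O-65*u-30*v+[0,0,92],Rtool(psi,pit,roll),k,12)[0]
        best.append(f"{c:.0f}:{np.minimum(q-lo,hi-q).min():.2f} q={q.round(1)}")
    print(psi,pit,*best,sep="\n   ")
E
time python3 grid.py
```

```text
Still running in the background as job /tmp/bash_jobs.1000/10eb9e31df97 (pid 744). You'll get a notice when it ends.
```

```bash
cat > plan.py <<'E'
from g2 import *
q0=read_state()["qpos"]
def M(x,y,z): return O+x*u+y*v+[0,0,z]
if __name__=="__main__":
  for roll in (0,np.pi,np.pi/2):
   for psi in (.35,.5):
    q=np.array([.7,1.7,-.6,2.2,3.9,1.5,{0:2.4,np.pi:-.3,np.pi/2:.8}[roll]]);print(roll,psi)
    for X in [(-65,-30,92),(-60,25,110),(-90,-50,92),(-120,-60,92),(-120,-60,180),(-120,-100,300)]:
        e,q=fast(M(*X),Rtool(psi,0,roll),q);print(X,e.round(0),q.round(2))
E
OMP_NUM_THREADS=1 timeout 120 python3 plan.py
```

```text
0 0.35
(-65, -30, 92) 0.0 [ 0.66  1.68 -0.51  2.39  4.09  1.6   2.6 ]
(-60, 25, 110) 0.0 [ 0.54  1.72 -0.62  2.43  3.97  1.7   2.71]
(-90, -50, 92) 0.0 [ 0.72  1.69 -0.46  2.42  4.16  1.6   2.62]
(-120, -60, 92) 16.0 [ 0.81  1.73 -0.44  2.44  4.21  1.56  2.69]
(-120, -60, 180) 90.0 [ 0.79  1.57 -0.53  2.44  4.11  1.59  2.7 ]
(-120, -100, 300) 140.0 [ 0.94  1.15 -0.65  2.44  3.99  1.42  2.38]
0 0.5
(-65, -30, 92) 5.0 [ 0.73  1.59 -0.48  2.31  4.21  1.39  2.43]
(-60, 25, 110) 0.0 [ 0.62  1.62 -0.56  2.37  4.09  1.46  2.55]
(-90, -50, 92) 25.0 [ 0.92  1.66 -0.58  2.34  4.21  1.19  2.52]
(-120, -60, 92) 4.0 [ 1.18  1.82 -0.76  2.37  4.21  0.87  2.72]
(-120, -60, 180) 49.0 [ 1.12  1.65 -0.85  2.44  4.04  0.95  2.74]
(-120, -100, 300) 77.0 [ 1.24  1.32 -1.05  2.44  3.95  0.83  2.45]
3.141592653589793 0.35
(-65, -30, 92) 0.0 [ 0.76  1.74 -0.62  2.39  4.07  1.47 -0.44]
(-60, 25, 110) 0.0 [ 0.62  1.79 -0.72  2.43  3.96  1.58 -0.32]
(-90, -50, 92) 0.0 [ 0.83  1.75 -0.57  2.42  4.14  1.45 -0.43]
(-120, -60, 92) 9.0 [ 0.89  1.77 -0.52  2.44  4.21  1.45 -0.4 ]
(-120, -60, 180) 96.0 [ 0.86  1.61 -
[... 628 characters left out ...]
.61  2.43  3.97  1.71  1.14]
(-90, -50, 92) 0.0 [ 0.72  1.69 -0.45  2.42  4.16  1.61  1.04]
(-120, -60, 92) 17.0 [ 0.8   1.73 -0.43  2.44  4.21  1.57  1.11]
(-120, -60, 180) 90.0 [ 0.79  1.57 -0.52  2.44  4.11  1.6   1.12]
(-120, -100, 300) 139.0 [ 0.93  1.15 -0.64  2.44  4.    1.42  0.8 ]
1.5707963267948966 0.5
(-65, -30, 92) 6.0 [ 0.73  1.59 -0.47  2.31  4.21  1.4   0.85]
(-60, 25, 110) 0.0 [ 0.61  1.62 -0.55  2.37  4.09  1.47  0.97]
(-90, -50, 92) 27.0 [ 0.91  1.66 -0.57  2.34  4.21  1.2   0.94]
(-120, -60, 92) 5.0 [ 1.18  1.82 -0.75  2.37  4.21  0.87  1.15]
(-120, -60, 180) 49.0 [ 1.12  1.65 -0.85  2.44  4.04  0.95  1.17]
(-120, -100, 300) 77.0 [ 1.24  1.32 -1.05  2.44  3.95  0.83  0.88]
```

```bash
cat > p3.py <<'E'
from plan import *
for roll in (0,np.pi):
   for psi in (-.3,-.5,-.7):
    best=None
    for s in ([0,1.5,0,2.2,2.5,1.6,0],[-.8,1.8,.6,2.2,2.4,1.6,0],[-.6,1.2,.9,2.2,2.0,1.6,0.],[.3,1.8,-.9,2.2,2.5,1.6,0]):
      q=np.array(s)
      L=[]
      for X in [(-65,-30,92),(-60,25,110),(-90,-40,92),(-130,-40,92),(-130,-40,180),(-130,-40,300)]:
        e,q=fast(M(*X),Rtool(psi,0,roll),q);L.append((X,e.round(0),q.round(2)))
      if best is None or sum(l[1] for l in L)<sum(l[1] for l in best): best=L
    print(roll,psi,*best,sep="\n ")
E
OMP_NUM_THREADS=1 timeout 120 python3 p3.py
```

```text
0
 -0.3
 ((-65, -30, 92), np.float64(0.0), array([-0.74,  1.54,  0.14,  2.43,  2.13,  1.95,  0.8 ]))
 ((-60, 25, 110), np.float64(0.0), array([-0.83,  1.44,  0.08,  2.39,  2.07,  1.87,  0.93]))
 ((-90, -40, 92), np.float64(20.0), array([-0.79,  1.6 ,  0.17,  2.44,  2.07,  1.95,  0.67]))
 ((-130, -40, 92), np.float64(47.0), array([-0.87,  1.68,  0.14,  2.44,  1.94,  1.95,  0.51]))
 ((-130, -40, 180), np.float64(116.0), array([-0.86,  1.5 ,  0.18,  2.44,  2.  ,  1.95,  0.53]))
 ((-130, -40, 300), np.float64(184.0), array([-0.8 ,  1.09,  0.14,  2.44,  2.13,  1.95,  0.83]))
0
 -0.5
 ((-65, -30, 92), np.float64(0.0), array([-0.72,  1.44, -0.04,  2.32,  1.94,  1.86,  1.01]))
 ((-60, 25, 110), np.float64(0.0), array([-0.79,  1.36, -0.09,  2.26,  1.87,  1.82,  1.14]))
 ((-90, -40, 92), np.float64(0.0), array([-0.73,  1.48, -0.04,  2.38,  1.9 ,  1.89,  0.92]))
 ((-130, -40, 92), np.float64(0.0), array([-0.78,  1.54, -0.1 ,  2.44,  1.79,  1.93,  0.8 ]))
 ((-130, -40, 180), np.float64(53.0), array([-0.75,  1.35, -0.14,  2.44,  1.78,  1.94,  0.86]))
 ((-130, -40, 300), np.float64(95.0), array([-
[... 1691 characters left out ...]
  1.95, -2.28]))
 ((-130, -40, 300), np.float64(95.0), array([-0.7 ,  1.  , -0.25,  2.44,  1.79,  1.92, -2.01]))
3.141592653589793
 -0.7
 ((-65, -30, 92), np.float64(0.0), array([-0.6 ,  1.4 , -0.28,  2.18,  1.79,  1.95, -1.91]))
 ((-60, 25, 110), np.float64(0.0), array([-0.66,  1.35, -0.33,  2.11,  1.73,  1.94, -1.8 ]))
 ((-90, -40, 92), np.float64(0.0), array([-0.62,  1.42, -0.27,  2.23,  1.74,  1.95, -2.  ]))
 ((-130, -40, 92), np.float64(0.0), array([-0.68,  1.45, -0.28,  2.3 ,  1.65,  1.95, -2.13]))
 ((-130, -40, 180), np.float64(0.0), array([-0.68,  1.27, -0.32,  2.41,  1.61,  1.94, -2.06]))
 ((-130, -40, 300), np.float64(21.0), array([-0.65,  0.97, -0.4 ,  2.44,  1.59,  1.92, -1.83]))
```

```bash
cat > p4.py <<'E'
from plan import *
s=read_state();q=np.array([-.65,1.1,-.35,2.4,1.6,1.9,-1.9])
for X in [(-150,-20,220),(-150,-40,92)]:
    e,q=fast(M(*X),Rtool(-.75,0,np.pi),q);print(X,e.round(1),q.round(2),M(*X).round())
    if X[2]>200:g=q.copy()
p0=s["eef_pos"];R0=rot(s["tool_rot"])
for i in range(0,13):
    a=g*i/12+q0*(1-i/12);t=row(a)@k;Rr=frames(a)[6]
    w=t-Rr[:,2]*347;el=np.array([0,0,k[0]])+frames(a)[2][:,2]*k[2]
    d=(t-p0)/1000;rv=R.from_matrix(Rr@R0.T).as_rotvec()/np.deg2rad(5)
    print(i,d.round(3),rv.round(2),"tcp",t.round(),"wrist",w.round(),"elbow",el.round())
E
OMP_NUM_THREADS=1 timeout 120 python3 p4.py
```

```text
(-150, -20, 220) 0.0 [-0.73  1.17 -0.38  2.4   1.48  1.91 -1.98] [490.  99. 220.]
(-150, -40, 92) 0.0 [-0.72  1.45 -0.29  2.29  1.56  1.91 -2.14] [493.  80.  92.]
0 [-0. -0. -0.] [ 0. -0. -0.] tcp [465.  62. 355.] wrist [273.  55. 644.] elbow [-14.  -5. 899.]
1 [-0.031 -0.011 -0.057] [-2.07  2.01  1.06] tcp [434.  51. 299.] wrist [294.  84. 614.] elbow [ 38.  14. 897.]
2 [-0.061 -0.031 -0.097] [-4.23  3.84  2.16] tcp [404.  31. 258.] wrist [310. 112. 582.] elbow [ 89.  37. 891.]
3 [-0.085 -0.056 -0.122] [-6.45  5.49  3.31] tcp [380.   6. 233.] wrist [321. 141. 548.] elbow [137.  62. 878.]
4 [-0.099 -0.08  -0.133] [-8.73  6.92  4.5 ] tcp [365. -18. 222.] wrist [327. 168. 512.] elbow [183.  90. 861.]
5 [-0.103 -0.101 -0.134] [-11.07   8.11   5.71] tcp [362. -39. 221.] wrist [328. 195. 475.] elbow [225. 121. 838.]
6 [-0.096 -0.115 -0.129] [-13.45   9.05   6.95] tcp [369. -53. 226.] wrist [324. 219. 437.] elbow [262. 153. 810.]
7 [-0.08  -0.118 -0.121] [-15.86   9.71   8.19] tcp [385. -56. 234.] wrist [315. 241. 398.] elbow [296. 186. 778.]
8 [-0.057 -0.109 -0.114] [-18.27  10.06   9.43] tcp [408. -47. 241.] wrist [301. 261. 360.] elbow [324. 219. 741.]
9 [-0.031 -0.088 -0.11 ] [-20.67  10.07  10.65] tcp [434. -26. 245.] wrist [284. 277. 323.] elbow [348. 252. 700.]
10 [-0.007 -0.055 -0.112] [-23.01   9.72  11.85] tcp [458.   7. 243.] wrist [262. 290. 287.] elbow [366. 285. 655.]
11 [ 0.013 -0.012 -0.12 ] [-25.26   8.98  13.  ] tcp [478.  50. 235.] wrist [238. 299. 252.] elbow [378. 316. 608.]
12 [ 0.026  0.038 -0.135] [-27.36   7.85  14.07] tcp [490.  99. 220.] wrist [210. 304. 220.] elbow [386. 345. 558.]
```

apply_moves(
  increments=[
    {"tx": -0.015, "ty": -0.005, "tz": -0.03, "rx": -1.03, "ry": 1.0, "rz": 0.53, "claw": 0},
    {"tx": -0.031, "ty": -0.011, "tz": -0.057, "rx": -2.07, "ry": 2.01, "rz": 1.06, "claw": 0},
    {"tx": -0.046, "ty": -0.02, "tz": -0.078, "rx": -3.15, "ry": 2.95, "rz": 1.6, "claw": 0},
    {"tx": -0.061, "ty": -0.031, "tz": -0.097, "rx": -4.23, "ry": 3.84, "rz": 2.16, "claw": 0},
    {"tx": -0.073, "ty": -0.044, "tz": -0.11, "rx": -5.3, "ry": 4.7, "rz": 2.7, "claw": 0},
    {"tx": -0.085, "ty": -0.056, "tz": -0.122, "rx": -6.45, "ry": 5.49, "rz": 3.31, "claw": 0},
    {"tx": -0.092, "ty": -0.068, "tz": -0.128, "rx": -7.6, "ry": 6.2, "rz": 3.9, "claw": 0},
    {"tx": -0.099, "ty": -0.08, "tz": -0.133, "rx": -8.73, "ry": 6.92, "rz": 4.5, "claw": 0},
    {"tx": -0.101, "ty": -0.09, "tz": -0.134, "rx": -9.9, "ry": 7.5, "rz": 5.1, "claw": 0},
    {"tx": -0.103, "ty": -0.101, "tz": -0.134, "rx": -11.07, "ry": 8.11, "rz": 5.71, "claw": 0},
    {"tx": -0.1, "ty": -0.108, "tz": -0.132, "rx": -12.2, "ry": 8.6, "rz": 6.3, "claw": 0},
    {"tx": -0.096, "ty": -0.115, "tz": -0.129, "rx": -13.45, "ry": 9.05, "rz": 6.95, "claw": 0},
  ],
)

```text
clock: 3.7
eef_pos: [370.2, -50.2, 227.1]
tool_rot: [2.465, 0.677, 0.819]
force: [-0.8, 0.1, -0.7]
width: 0.4
```

```bash
cat > p5.py <<'E'
import sys
from plan import *
s=read_state();print(s["qpos"].round(3),s["eef_pos"].round(1),s["tool_rot"].round(3),"resid",(row(s["qpos"])@k-s["eef_pos"]).round(1))
p0=s["eef_pos"];R0=rot(s["tool_rot"])
g=np.array([-0.73,1.17,-0.38,2.4,1.48,1.91,-1.98])
for i in range(0,13,2):
    a=g*i/12+q0*(1-i/12);t=row(a)@k;Rr=frames(a)[6]
    print(i,((t-p0)/1000).round(3),(R.from_matrix(Rr@R0.T).as_rotvec()/np.deg2rad(5)).round(2))
E
OMP_NUM_THREADS=1 python3 p5.py
```

```text
[-0.633  0.562 -0.055  2.321  0.923  1.086 -1.996] [370.2 -50.2 227.1] [2.465 0.677 0.819] resid [2.7 9.9 3.6]
0 [0.003 0.01  0.004] [ 0. -0. -0.]
2 [0.015 0.003 0.013] [-2.19  0.96  1.54]
4 [0.036 0.009 0.021] [-4.24  1.72  3.2 ]
6 [0.062 0.028 0.025] [-6.11  2.26  4.98]
8 [0.087 0.06  0.021] [-7.77  2.59  6.86]
10 [0.107 0.101 0.009] [-9.18  2.7   8.8 ]
12 [ 0.12  0.15 -0.01] [-10.32   2.59  10.78]
```

apply_moves(
  increments=[
    {"tx": 0.008, "ty": -0.003, "tz": 0.005, "rx": -1.1, "ry": 0.48, "rz": 0.77, "claw": 0},
    {"tx": 0.015, "ty": -0.003, "tz": 0.01, "rx": -2.19, "ry": 0.96, "rz": 1.54, "claw": 0},
    {"tx": 0.025, "ty": 0.0, "tz": 0.014, "rx": -3.2, "ry": 1.35, "rz": 2.37, "claw": 0},
    {"tx": 0.036, "ty": 0.006, "tz": 0.018, "rx": -4.24, "ry": 1.72, "rz": 3.2, "claw": 0},
    {"tx": 0.049, "ty": 0.015, "tz": 0.02, "rx": -5.2, "ry": 2.0, "rz": 4.1, "claw": 0},
    {"tx": 0.062, "ty": 0.028, "tz": 0.021, "rx": -6.11, "ry": 2.26, "rz": 4.98, "claw": 0},
    {"tx": 0.075, "ty": 0.044, "tz": 0.02, "rx": -6.95, "ry": 2.43, "rz": 5.9, "claw": 0},
    {"tx": 0.087, "ty": 0.06, "tz": 0.018, "rx": -7.77, "ry": 2.59, "rz": 6.86, "claw": 0},
    {"tx": 0.097, "ty": 0.08, "tz": 0.012, "rx": -8.5, "ry": 2.65, "rz": 7.8, "claw": 0},
    {"tx": 0.107, "ty": 0.1, "tz": 0.006, "rx": -9.18, "ry": 2.7, "rz": 8.8, "claw": 0},
    {"tx": 0.114, "ty": 0.12, "tz": 0.0, "rx": -9.75, "ry": 2.65, "rz": 9.8, "claw": 0},
    {"tx": 0.12, "ty": 0.14, "tz": -0.01, "rx": -10.32, "ry": 2.59, "rz": 10.78, "claw": 0},
  ],
)

```text
clock: 4.9
eef_pos: [490.6, 91.1, 216.7]
tool_rot: [2.87, 1.567, 2.236]
force: [-0.2, 0.1, 0.6]
width: -0.0
```

Run:
```python
from h import *
s=read_state();print(s["qpos"].round(3),s["eef_pos"].round(1),rot(s["tool_rot"]).round(3))
cv2.imwrite("pics/wrist1.png",get_image("wrist")[:,:,::-1]);c=calibration("wrist");print(c)
cv2.imwrite("pics/scene1.png",get_image("scene")[:,:,::-1])
```

```text
[-1.02   1.134 -0.023  2.392  1.478  1.551 -1.957] [490.6  91.1 216.7] [[-0.002  0.593  0.805]
 [ 0.003  0.805 -0.593]
 [-1.     0.001 -0.004]]
{'camera_matrix': array([[372.43912591,   0.        , 279.74649347],
       [  0.        , 372.43912591, 207.13875511],
       [  0.        ,   0.        ,   1.        ]]), 'origin': array([373.57278046, 176.40524852, 140.97710678]), 'attitude': array([-1.85578004,  0.0022057 ,  0.94181166])}
```

View pics/wrist1.png

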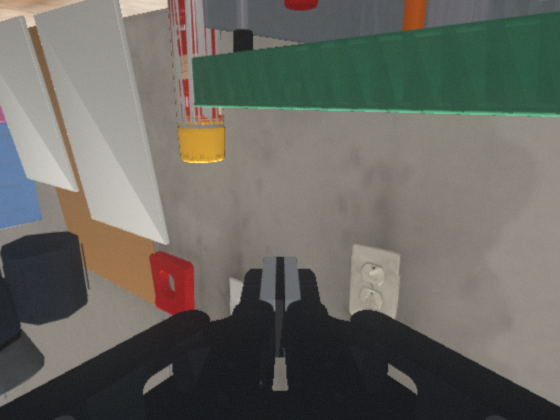

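Run:
```python
from h import *
c=calibration("wrist")
yaw=.118;u=np.array([np.cos(yaw),np.sin(yaw),0]);v=np.array([-u[1],u[0],0]);O=np.array([637,137,0])
im=cv2.imread("pics/wrist1.png");h=cv2.cvtColor(im,cv2.COLOR_BGR2HSV)
m=cv2.inRange(h,(5,150,100),(16,255,255));m[60:]=0;m[:,:350]=0
ys,xs=np.nonzero(m)
def onx(p,x):
    o,d=ray(c,p);t=(x-(o-O)@u)/(d@u);P=o+t*d-O;return (P@u).round(1),(P@v).round(1),P[2].round(1)
for r in (2,12,22): 
    a=xs[ys==r]; 
    if len(a): print(r,a.min(),a.max(),onx((a.min()-.5,r),-86),onx((a.max()+.5,r),-86))
g=cv2.inRange(h,(60,90,30),(90,255,255))
for col in (195,200,300,400,500,555):
    a=np.nonzero(g[:,col])[0];print(col,a.min(),a.max(),onx((col,a.min()),-100),onx((col,a.max()),-96))
print(np.nonzero(g.any(0))[0][[0,-1]])
for X in [(-100,-160,118),(-86,-10,94),(-35,-118,80)]:print(X,proj(c,O+X[0]*u+X[1]*v+[0,0,X[2]]).round(1))
```

```text
2 405 425 (np.float64(-86.0), np.float64(-15.8), np.float64(101.7)) (np.float64(-86.0), np.float64(-6.3), np.float64(103.1))
12 404 424 (np.float64(-86.0), np.float64(-15.9), np.float64(105.7)) (np.float64(-86.0), np.float64(-6.3), np.float64(107.0))
22 403 423 (np.float64(-86.0), np.float64(-15.9), np.float64(109.7)) (np.float64(-86.0), np.float64(-6.3), np.float64(110.8))
195 59 105 (np.float64(-100.0), np.float64(-156.1), np.float64(117.2)) (np.float64(-96.0), np.float64(-165.2), np.float64(147.2))
200 58 105 (np.float64(-100.0), np.float64(-150.4), np.float64(116.9)) (np.float64(-96.0), np.float64(-159.1), np.float64(147.2))
300 45 108 (np.float64(-100.0), np.float64(-63.8), np.float64(116.4)) (np.float64(-96.0), np.float64(-66.5), np.float64(147.5))
400 32 112 (np.float64(-100.0), np.float64(-9.7), np.float64(116.0)) (np.float64(-96.0), np.float64(-8.5), np.float64(148.2))
500 19 114 (np.float64(-100.0), np.float64(27.3), np.float64(115.8)) (np.float64(-96.0), np.float64(31.2), np.float64(147.9))
555 12 115 (np.float64(-100.0), np.float64(43.1), np.float64(115.7)) (np.float64(-96.0), np.float64(48.1), np.float64(147.8))
[193 559]
(-100, -160, 118) [191.8  60.6]
(-86, -10, 94) [419.2 -20.5]
(-35, -118, 80) [301.6   5.1]
```

apply_moves(
  increments=[
    {"tx": 0, "ty": 0, "tz": 0.01, "rx": 1.28, "ry": -0.95, "rz": 0, "claw": 0},
    {"tx": 0, "ty": 0, "tz": 0.01, "rx": 2.56, "ry": -1.9, "rz": 0, "claw": 0},
    {"tx": 0, "ty": 0, "tz": 0.01, "rx": 3.84, "ry": -2.85, "rz": 0, "claw": 0},
    {"tx": 0, "ty": 0, "tz": 0.01, "rx": 5.12, "ry": -3.8, "rz": 0, "claw": 0},
    {"tx": 0, "ty": 0, "tz": 0.01, "rx": 6.4, "ry": -4.75, "rz": 0, "claw": 0},
    {"tx": 0, "ty": 0, "tz": 0.01, "rx": 7.68, "ry": -5.7, "rz": 0, "claw": 0},
  ],
)

```text
clock: 5.6
eef_pos: [490.0, 89.5, 227.8]
tool_rot: [1.571, 0.726, 0.933]
force: [-0.3, -0.1, 1.2]
width: -0.2
```

Run:
```python
from h import *
s=read_state();print(s["qpos"].round(3),s["eef_pos"].round(1),rot(s["tool_rot"]).round(3));print(calibration("wrist")["origin"])
```

```text
[-1.025  1.111 -0.014  2.401  1.474  1.547 -2.785] [490.   89.5 227.8] [[ 0.445  0.395  0.804]
 [ 0.601  0.534 -0.595]
 [-0.664  0.748 -0.   ]]
[407.13729326 217.69031436 178.645507  ]
```

apply_moves(
  increments=[
    {"tx": 0, "ty": 0, "tz": 0, "rx": -1.28, "ry": 0.95, "rz": 0, "claw": 0},
    {"tx": 0, "ty": 0, "tz": 0, "rx": -2.56, "ry": 1.9, "rz": 0, "claw": 0},
    {"tx": 0, "ty": 0, "tz": 0, "rx": -3.84, "ry": 2.85, "rz": 0, "claw": 0},
    {"tx": 0, "ty": 0, "tz": 0, "rx": -5.12, "ry": 3.8, "rz": 0, "claw": 0},
    {"tx": 0, "ty": 0, "tz": 0, "rx": -6.4, "ry": 4.75, "rz": 0, "claw": 0},
    {"tx": 0, "ty": 0, "tz": 0, "rx": -7.68, "ry": 5.7, "rz": 0, "claw": 0},
    {"tx": 0, "ty": 0, "tz": 0, "rx": -8.96, "ry": 6.65, "rz": 0, "claw": 0},
    {"tx": 0, "ty": 0, "tz": 0, "rx": -10.24, "ry": 7.6, "rz": 0, "claw": 0},
    {"tx": 0, "ty": 0, "tz": 0, "rx": -11.52, "ry": 8.55, "rz": 0, "claw": 0},
    {"tx": 0, "ty": 0, "tz": 0, "rx": -12.8, "ry": 9.5, "rz": 0, "claw": 0},
    {"tx": 0, "ty": 0, "tz": 0, "rx": -14.08, "ry": 10.45, "rz": 0, "claw": 0},
    {"tx": 0, "ty": 0, "tz": 0, "rx": -15.36, "ry": 11.4, "rz": 0, "claw": 0},
  ],
)

```text
clock: 6.8
eef_pos: [490.0, 89.5, 227.8]
tool_rot: [-1.577, 0.735, -2.221]
force: [-0.1, 0.2, 0.1]
width: 0.3
```

apply_moves(
  increments=[
    {"tx": 0, "ty": 0, "tz": 0, "rx": -1.28, "ry": 0.95, "rz": 0, "claw": 0},
    {"tx": 0, "ty": 0, "tz": 0, "rx": -2.56, "ry": 1.9, "rz": 0, "claw": 0},
    {"tx": 0, "ty": 0, "tz": 0, "rx": -3.84, "ry": 2.85, "rz": 0, "claw": 0},
    {"tx": 0, "ty": 0, "tz": 0, "rx": -5.12, "ry": 3.8, "rz": 0, "claw": 0},
    {"tx": 0, "ty": 0, "tz": 0, "rx": -6.4, "ry": 4.75, "rz": 0, "claw": 0},
    {"tx": 0, "ty": 0, "tz": 0, "rx": -7.68, "ry": 5.7, "rz": 0, "claw": 0},
    {"tx": 0, "ty": 0, "tz": 0, "rx": -8.96, "ry": 6.65, "rz": 0, "claw": 0},
    {"tx": 0, "ty": 0, "tz": 0, "rx": -10.24, "ry": 7.6, "rz": 0, "claw": 0},
    {"tx": 0, "ty": 0, "tz": 0, "rx": -11.52, "ry": 8.55, "rz": 0, "claw": 0},
    {"tx": 0, "ty": 0, "tz": 0, "rx": -12.8, "ry": 9.5, "rz": 0, "claw": 0},
    {"tx": 0, "ty": 0, "tz": 0, "rx": -14.08, "ry": 10.45, "rz": 0, "claw": 0},
    {"tx": 0, "ty": 0, "tz": 0, "rx": -15.36, "ry": 11.4, "rz": 0, "claw": 0},
  ],
)

```text
clock: 8.0
eef_pos: [490.0, 89.5, 227.8]
tool_rot: [-1.564, -0.935, -2.226]
force: [0.0, -0.5, 0.2]
width: 0.4
```

```bash
cat > go.py <<'E'
# usage: go.py psi x y z : shift and turn to reach machine-frame pose, camera up
import sys
from h import *
yaw=.118;u=np.array([np.cos(yaw),np.sin(yaw),0]);v=np.array([-u[1],u[0],0]);O=np.array([637,137,0])
s=read_state();p=s["eef_pos"];R0=rot(s["tool_rot"]);d=p-O
print("q",s["qpos"].round(2),"mach",(d@u).round(1),(d@v).round(1),d[2].round(1),"zax psi",(np.arctan2(R0[1,2],R0[0,2])-yaw).round(3),"pitch",np.arcsin(-R0[2,2]).round(3),"x",R0[:,0].round(2),"F mach",(s["force"]@u).round(1),(s["force"]@v).round(1),s["force"][2].round(1),"cam",calibration("wrist")["origin"].round())
if len(sys.argv)>1:
    psi,x,y,z=map(float,sys.argv[1:5]);pit=float(sys.argv[5]) if len(sys.argv)>5 else 0
    a=yaw+psi;f=np.array([np.cos(a),np.sin(a),0]);zz=f*np.cos(pit)-np.array([0,0,1])*np.sin(pit);yy=-np.array([-f[1],f[0],0]);xx=np.cross(yy,zz)
    Rt=np.column_stack([xx,yy,zz])
    print("shift",((O+x*u+y*v+[0,0,z]-p)/1000).round(4),"turn",(R.from_matrix(Rt@R0.T).as_rotvec()/np.deg2rad(5)).round(2))
E
python3 go.py -.7 -150 -45 200
```

```text
q [-1.    1.11 -0.05  2.39  1.46  1.58  0.58] mach -151.5 -29.8 227.8 zax psi -0.767 pitch -0.004 x [-0.36 -0.47  0.8 ] F mach -0.0 -0.5 0.2 cam [349. 140. 286.]
shift [ 0.0033 -0.0149 -0.0278] turn [-5.93  4.25  0.73]
```

apply_moves(
  increments=[
    {"tx": 0.003, "ty": -0.015, "tz": -0.01, "rx": -1.28, "ry": 0.95, "rz": 0, "claw": 0},
    {"tx": 0.003, "ty": -0.015, "tz": -0.02, "rx": -2.6, "ry": 1.9, "rz": 0.3, "claw": 0},
    {"tx": 0.003, "ty": -0.015, "tz": -0.03, "rx": -3.9, "ry": 2.8, "rz": 0.5, "claw": 0},
    {"tx": 0.003, "ty": -0.015, "tz": -0.03, "rx": -5.1, "ry": 3.65, "rz": 0.65, "claw": 0},
    {"tx": 0.003, "ty": -0.015, "tz": -0.03, "rx": -5.93, "ry": 4.25, "rz": 0.73, "claw": 0},
    {"tx": 0.003, "ty": -0.015, "tz": -0.03, "rx": -5.93, "ry": 4.25, "rz": 0.73, "claw": 0},
  ],
)

```text
clock: 8.6
eef_pos: [493.0, 74.7, 197.7]
tool_rot: [-2.156, -1.566, -1.568]
force: [-0.7, -0.0, 0.1]
width: 0.3
```

```bash
python3 go.py -.5 -130 -55 95
```

```text
q [-0.98  1.22 -0.04  2.45  1.55  1.6   1.04] mach -150.4 -44.9 197.7 zax psi -0.701 pitch 0.003 x [ 0. -0.  1.] F mach -0.7 0.1 0.1 cam [373. 152. 271.]
shift [ 0.0214 -0.0076 -0.1027] turn [-0.05 -0.01  2.3 ]
```

apply_moves(
  increments=[
    {"tx": 0.0, "ty": -0.008, "tz": -0.03, "rx": 0, "ry": 0, "rz": 0, "claw": 0},
    {"tx": 0.0, "ty": -0.008, "tz": -0.065, "rx": 0, "ry": 0, "rz": 0, "claw": 0},
    {"tx": 0.01, "ty": -0.008, "tz": -0.095, "rx": 0, "ry": 0, "rz": 0.8, "claw": 0},
    {"tx": 0.021, "ty": -0.008, "tz": -0.103, "rx": 0, "ry": 0, "rz": 1.6, "claw": 0},
    {"tx": 0.021, "ty": -0.008, "tz": -0.103, "rx": 0, "ry": 0, "rz": 2.3, "claw": 0},
    {"tx": 0.021, "ty": -0.008, "tz": -0.103, "rx": 0, "ry": 0, "rz": 2.3, "claw": 0},
  ],
)

```text
clock: 9.2
eef_pos: [513.6, 66.2, 94.0]
tool_rot: [-2.733, -1.568, -0.789]
force: [-0.3, -0.5, 0.9]
width: -0.1
```

```bash
python3 go.py -.5 -68 -55 95; python3 -c "
from h import *
cv2.imwrite('pics/s2.png',cv2.resize(get_image('scene')[120:370,80:400,::-1],None,fx=2,fy=2))"
```

```text
q [-0.95  1.56  0.05  2.44  1.77  1.72  0.72] mach -130.9 -55.8 94.0 zax psi -0.499 pitch 0.003 x [ 0. -0.  1.] F mach -0.3 -0.5 0.9 cam [380. 118. 167.]
shift [0.0623 0.0082 0.001 ] turn [-0.02 -0.02 -0.01]
```

View pics/s2.png

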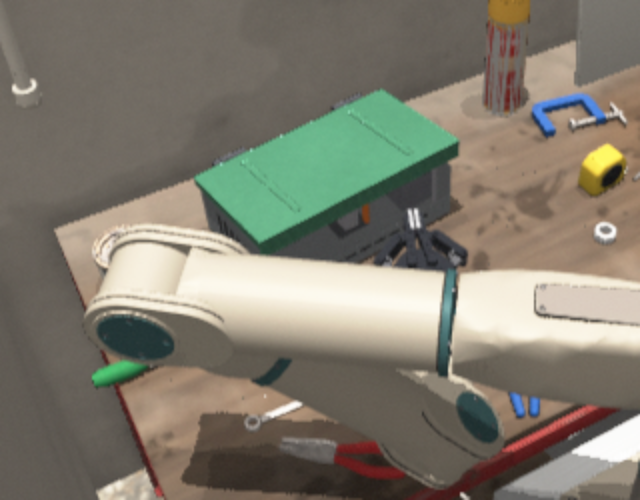

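apply_moves(
  increments=[
    {"tx": 0.012, "ty": 0.001, "tz": 0.0, "rx": 0, "ry": 0, "rz": 0, "claw": 0},
    {"tx": 0.025, "ty": 0.003, "tz": 0.0, "rx": 0, "ry": 0, "rz": 0, "claw": 0},
    {"tx": 0.037, "ty": 0.005, "tz": 0.0, "rx": 0, "ry": 0, "rz": 0, "claw": 0},
    {"tx": 0.05, "ty": 0.006, "tz": 0.0, "rx": 0, "ry": 0, "rz": 0, "claw": 0},
    {"tx": 0.062, "ty": 0.008, "tz": 0.0, "rx": 0, "ry": 0, "rz": 0, "claw": 0},
    {"tx": 0.062, "ty": 0.008, "tz": 0.0, "rx": 0, "ry": 0, "rz": 0, "claw": 0},
  ],
)

```text
clock: 9.85
eef_pos: [577.1, 76.8, 95.5]
tool_rot: [-1.711, -1.561, -1.811]
force: [-0.4, -0.4, -1.1]
width: -0.1
```

```bash
python3 go.py -.5 -68 -45 98
```

```text
q [-0.88  1.47  0.13  2.34  1.9   1.67  0.89] mach -66.5 -52.7 95.5 zax psi -0.498 pitch 0.001 x [-0.   -0.01  1.  ] F mach -0.4 -0.4 -1.1 cam [444. 128. 168.]
shift [-0.0024  0.0075  0.0025] turn [-0.1   0.03 -0.02]
```

apply_moves(
  increments=[
    {"tx": -0.0005, "ty": 0.004, "tz": 0.0, "rx": 0, "ry": 0, "rz": 0, "claw": 0},
    {"tx": -0.001, "ty": 0.008, "tz": 0.0, "rx": 0, "ry": 0, "rz": 0, "claw": 0},
    {"tx": -0.0014, "ty": 0.012, "tz": 0.0, "rx": 0, "ry": 0, "rz": 0, "claw": 0},
    {"tx": -0.0014, "ty": 0.012, "tz": 0.0, "rx": 0, "ry": 0, "rz": 0, "claw": 0},
  ],
)

```text
clock: 10.25
eef_pos: [573.8, 88.7, 93.6]
tool_rot: [-2.522, -1.565, -0.998]
force: [-0.0, -2.5, -0.4]
width: -0.2
```

apply_moves(
  increments=[
    {"tx": -0.0005, "ty": 0.004, "tz": 0.0, "rx": 0, "ry": 0, "rz": 0, "claw": 0},
    {"tx": -0.001, "ty": 0.008, "tz": 0.0, "rx": 0, "ry": 0, "rz": 0, "claw": 0},
    {"tx": -0.001, "ty": 0.008, "tz": 0.0, "rx": 0, "ry": 0, "rz": 0, "claw": 0},
  ],
)

```text
clock: 10.55
eef_pos: [573.0, 96.7, 93.6]
tool_rot: [-2.511, -1.565, -1.009]
force: [-1.3, -3.4, -0.7]
width: -0.1
```

```bash
python3 go.py
```

```text
q [-0.91  1.45  0.11  2.32  1.87  1.65  0.94] mach -68.3 -32.5 93.6 zax psi -0.496 pitch 0.005 x [ 0. -0.  1.] F mach -1.7 -3.3 -0.7 cam [440. 148. 167.]
```

apply_moves(
  increments=[
    {"tx": -0.0005, "ty": 0.004, "tz": 0.0, "rx": 0, "ry": 0, "rz": 0, "claw": 0},
    {"tx": -0.001, "ty": 0.008, "tz": 0.0, "rx": 0, "ry": 0, "rz": 0, "claw": 0},
    {"tx": -0.0014, "ty": 0.012, "tz": 0.0, "rx": 0, "ry": 0, "rz": 0, "claw": 0},
    {"tx": -0.0014, "ty": 0.012, "tz": 0.0, "rx": 0, "ry": 0, "rz": 0, "claw": 0},
  ],
)

```text
clock: 10.95
eef_pos: [571.9, 109.0, 93.8]
tool_rot: [-2.311, -1.565, -1.208]
force: [0.2, -4.0, 0.3]
width: 0.1
```

apply_moves(
  increments=[
    {"tx": -0.0005, "ty": 0.004, "tz": 0.0, "rx": 0, "ry": 0, "rz": 0, "claw": 0},
    {"tx": -0.001, "ty": 0.008, "tz": 0.0, "rx": 0, "ry": 0, "rz": 0, "claw": 0},
    {"tx": -0.001, "ty": 0.008, "tz": 0.0, "rx": 0, "ry": 0, "rz": 0, "claw": 0},
  ],
)

```text
clock: 11.25
eef_pos: [570.8, 116.5, 93.9]
tool_rot: [-2.363, -1.565, -1.157]
force: [0.1, -4.6, 0.4]
width: -0.4
```

```bash
python3 go.py; python3 -c "
from h import *
a=get_image('scene')[120:370,80:400,::-1];b=get_image('wrist')[:,:,::-1]
cv2.imwrite('pics/s3.png',np.hstack([cv2.resize(a[60:160,120:220],(400,400),interpolation=2),cv2.resize(b,(400,400))]))"
```

```text
q [-0.94  1.44  0.09  2.29  1.84  1.64  0.98] mach -68.1 -12.5 93.9 zax psi -0.496 pitch 0.004 x [ 0. -0.  1.] F mach -0.4 -4.6 0.4 cam [438. 168. 167.]
```

View pics/s3.png

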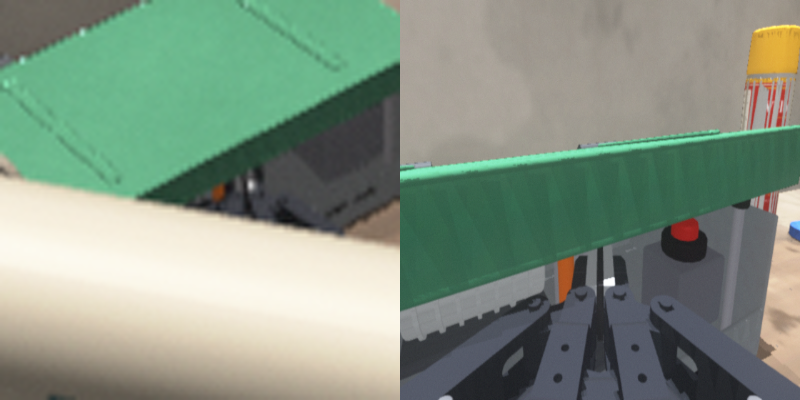

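Run:
```python
from h import *
yaw=.118;u=np.array([np.cos(yaw),np.sin(yaw),0]);v=np.array([-u[1],u[0],0]);O=np.array([637,137,0])
c=calibration("wrist");im=get_image("wrist");h=cv2.cvtColor(im,cv2.COLOR_RGB2HSV)
m=cv2.inRange(h,(5,150,80),(16,255,255));m[:,:180]=0;m[:,300:]=0
ys,xs=np.nonzero(m);print(xs.min(),xs.max(),ys.min(),ys.max())
for r in range(ys.min(),ys.max(),6):
    a=xs[ys==r]
    for px in (a.min()-.5,a.max()+.5):
      o,d=ray(c,(px,r));print(r,px,end=' ')
      for x in(-82,-76,-70):
        t=(x-(o-O)@u)/(d@u);P=o+t*d-O;print(x,(P@v).round(1),P[2].round(0),end=' | ')
      print()
```

```text
221 243 269 317
269 239.5 -82 9.5 108.0 | -76 7.1 105.0 | -70 4.7 101.0 | 
269 242.5 -82 8.3 107.0 | -76 5.9 104.0 | -70 3.4 101.0 | 
275 220.5 -82 16.6 107.0 | -76 14.6 104.0 | -70 12.6 101.0 | 
275 242.5 -82 8.4 105.0 | -76 6.0 102.0 | -70 3.5 99.0 | 
281 220.5 -82 16.7 105.0 | -76 14.7 102.0 | -70 12.7 98.0 | 
281 243.5 -82 8.1 103.0 | -76 5.7 99.0 | -70 3.2 96.0 | 
287 221.5 -82 16.5 102.0 | -76 14.5 99.0 | -70 12.5 96.0 | 
287 242.5 -82 8.6 100.0 | -76 6.1 97.0 | -70 3.7 93.0 | 
293 221.5 -82 16.6 100.0 | -76 14.6 97.0 | -70 12.6 93.0 | 
293 241.5 -82 9.0 98.0 | -76 6.6 94.0 | -70 4.3 91.0 | 
299 221.5 -82 16.7 98.0 | -76 14.7 94.0 | -70 12.7 90.0 | 
299 239.5 -82 9.9 96.0 | -76 7.6 92.0 | -70 5.2 88.0 | 
305 222.5 -82 16.5 95.0 | -76 14.5 91.0 | -70 12.5 88.0 | 
305 236.5 -82 11.2 94.0 | -76 8.9 90.0 | -70 6.6 86.0 | 
311 222.5 -82 16.6 93.0 | -76 14.6 89.0 | -70 12.6 85.0 | 
311 232.5 -82 12.8 92.0 | -76 10.6 88.0 | -70 8.4 84.0 |
```

apply_moves(
  increments=[
    {"tx": -0.0005, "ty": 0.003, "tz": 0.0, "rx": 0, "ry": 0, "rz": 0, "claw": 0},
    {"tx": -0.0007, "ty": 0.006, "tz": 0.0, "rx": 0, "ry": 0, "rz": 0, "claw": 0},
    {"tx": -0.001, "ty": 0.009, "tz": 0.0, "rx": 0, "ry": 0, "rz": 0, "claw": 0},
    {"tx": -0.001, "ty": 0.009, "tz": 0.004, "rx": 0, "ry": 0, "rz": 0, "claw": 0},
    {"tx": -0.001, "ty": 0.009, "tz": 0.008, "rx": 0, "ry": 0, "rz": 0, "claw": 0},
    {"tx": -0.001, "ty": 0.009, "tz": 0.008, "rx": 0, "ry": 0, "rz": 0, "claw": 0},
  ],
)

```text
clock: 12.0
eef_pos: [569.1, 125.0, 100.4]
tool_rot: [-2.854, -1.562, -0.667]
force: [-2.3, -5.1, -2.3]
width: -0.3
```

```bash
python3 go.py;  python3 - <<'E'
from h import *
yaw=.118;u=np.array([np.cos(yaw),np.sin(yaw),0]);v=np.array([-u[1],u[0],0]);O=np.array([637,137,0])
c=calibration("wrist");im=get_image("wrist");h=cv2.cvtColor(im,cv2.COLOR_RGB2HSV)
m=cv2.inRange(h,(5,150,80),(16,255,255));m[:,:150]=0;m[:,300:]=0
ys,xs=np.nonzero(m);r=int(np.median(ys));a=xs[ys==r]
for px in (a.min()-.5,a.max()+.5):
  o,d=ray(c,(px,r))
  for x in(-82,-75,-70):
    t=(x-(o-O)@u)/(d@u);P=o+t*d-O;print(x,(P@v).round(1),P[2].round(0),end=' | ')
  print()
E
```

```text
q [-0.95  1.41  0.08  2.29  1.83  1.63  1.01] mach -68.8 -4.0 100.4 zax psi -0.497 pitch 0.008 x [ 0.01 -0.01  1.  ] F mach -2.9 -4.8 -2.3 cam [436. 177. 174.]
-82 24.4 103.0 | -75 22.0 99.0 | -70 20.3 96.0 | 
-82 18.7 102.0 | -75 15.9 97.0 | -70 14.0 94.0 |
```

apply_moves(
  increments=[
    {"tx": 0, "ty": 0.001, "tz": 0.003, "rx": 0, "ry": 0, "rz": 0, "claw": 0},
    {"tx": 0, "ty": 0.001, "tz": 0.006, "rx": 0, "ry": 0, "rz": 0, "claw": 0},
    {"tx": 0, "ty": 0.001, "tz": 0.009, "rx": 0, "ry": 0, "rz": 0, "claw": 0},
    {"tx": 0, "ty": 0.001, "tz": 0.012, "rx": 0, "ry": 0, "rz": 0, "claw": 0},
  ],
)

```text
clock: 12.45
eef_pos: [568.7, 126.1, 108.7]
tool_rot: [-3.02, -1.555, -0.501]
force: [-1.3, -6.4, -12.5]
width: -0.4
```

apply_moves(
  increments=[
    {"tx": 0, "ty": 0, "tz": 0.002, "rx": 0, "ry": 0, "rz": 0, "claw": 0},
    {"tx": 0, "ty": 0, "tz": 0.004, "rx": 0, "ry": 0, "rz": 0, "claw": 0},
  ],
)

```text
clock: 12.65
eef_pos: [568.7, 126.1, 112.7]
tool_rot: [-3.028, -1.555, -0.493]
force: [-0.7, -6.3, -11.3]
width: -0.2
```

```bash
python3 go.py
```

```text
q [-0.95  1.38  0.08  2.31  1.84  1.62  1.02] mach -69.1 -2.8 112.7 zax psi -0.498 pitch 0.016 x [ 0.01 -0.01  1.  ] F mach -1.4 -6.2 -11.3 cam [436. 178. 188.]
```

apply_moves(
  increments=[
    {"tx": 0, "ty": 0, "tz": 0.003, "rx": 0, "ry": 0, "rz": 0, "claw": 0},
    {"tx": 0, "ty": 0, "tz": 0.006, "rx": 0, "ry": 0, "rz": 0, "claw": 0},
  ],
)

```text
clock: 12.85
eef_pos: [568.7, 126.1, 118.6]
tool_rot: [-3.04, -1.555, -0.482]
force: [-1.2, -6.6, -11.8]
width: -0.1
```

apply_moves(
  increments=[
    {"tx": 0, "ty": 0, "tz": 0.003, "rx": 0, "ry": 0, "rz": 0, "claw": 0},
    {"tx": 0, "ty": 0, "tz": 0.006, "rx": 0, "ry": 0, "rz": 0, "claw": 0},
    {"tx": 0, "ty": 0, "tz": 0.01, "rx": 0, "ry": 0, "rz": 0, "claw": 0},
  ],
)

```text
clock: 13.15
eef_pos: [568.7, 126.2, 128.7]
tool_rot: [-3.04, -1.555, -0.481]
force: [-0.9, -6.4, -11.7]
width: 0.0
```

```bash
python3 go.py
```

```text
q [-0.96  1.35  0.09  2.33  1.84  1.62  1.03] mach -69.1 -2.7 128.7 zax psi -0.497 pitch 0.016 x [ 0.01 -0.01  1.  ] F mach -1.7 -6.3 -11.7 cam [436. 178. 204.]
```

apply_moves(
  increments=[
    {"tx": 0, "ty": 0, "tz": 0.008, "rx": 0, "ry": 0, "rz": 0, "claw": 0},
    {"tx": 0.001, "ty": 0, "tz": 0.016, "rx": 0, "ry": 0, "rz": 0, "claw": 0},
    {"tx": 0.002, "ty": 0, "tz": 0.024, "rx": 0, "ry": 0, "rz": 0, "claw": 0},
    {"tx": 0.004, "ty": 0, "tz": 0.032, "rx": 0, "ry": 0, "rz": 0, "claw": 0},
    {"tx": 0.006, "ty": 0.001, "tz": 0.04, "rx": 0, "ry": 0, "rz": 0, "claw": 0},
  ],
)

```text
clock: 13.65
eef_pos: [576.1, 128.8, 169.7]
tool_rot: [-2.826, -1.557, -0.692]
force: [6.0, -3.9, -11.3]
width: 0.1
```

apply_moves(
  increments=[
    {"tx": 0.002, "ty": 0, "tz": 0.008, "rx": 0, "ry": 0, "rz": 0, "claw": 0},
    {"tx": 0.004, "ty": 0, "tz": 0.016, "rx": 0, "ry": 0, "rz": 0, "claw": 0},
    {"tx": 0.007, "ty": 0.001, "tz": 0.024, "rx": 0, "ry": 0, "rz": 0, "claw": 0},
    {"tx": 0.01, "ty": 0.001, "tz": 0.032, "rx": 0, "ry": 0, "rz": 0, "claw": 0},
  ],
)

```text
clock: 14.05
eef_pos: [586.6, 131.5, 200.2]
tool_rot: [-2.826, -1.553, -0.689]
force: [10.2, -1.1, -14.2]
width: -0.1
```

```bash
python3 go.py; python3 -c "
from h import *
cv2.imwrite('pics/s4.png',cv2.resize(get_image('scene')[120:370,80:400,::-1],None,fx=2,fy=2))"
```

```text
q [-0.94  1.17  0.12  2.38  1.9   1.58  1.15] mach -50.7 0.5 200.2 zax psi -0.491 pitch 0.017 x [ 0.01 -0.01  1.  ] F mach 10.0 -2.3 -14.2 cam [454. 182. 275.]
```

View pics/s4.png

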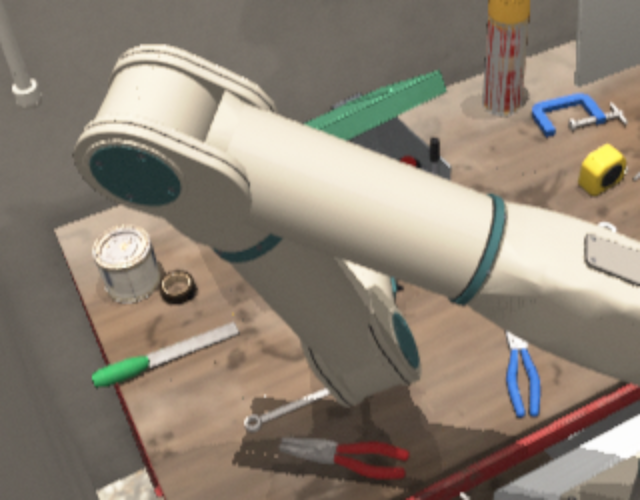

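```bash
cat > p6.py <<'E'
from plan import *
q=q0.copy()
for X,ps,pt in [((-50,0,200),-.5,0),((-55,0,180),-.5,-.15),((-55,0,180),-.5,-.3),((-5,0,180),-.5,-.3),((30,0,200),-.5,-.3),((75,0,215),-.5,-.3)]:
    e,q=fast(M(*X),Rtool(ps,pt,0),q);Rr=frames(q)[6];print(X,e.round(0),q.round(2),"wrist",(row(q)@k-Rr[:,2]*347).round())
E
OMP_NUM_THREADS=1 python3 p6.py; python3 go.py -.5 -60 0 182 -.3
```

```text
(-50, 0, 200) 0.0 [-0.9   1.18  0.15  2.39  1.94  1.59  1.13] wrist [265. 260. 200.]
(-55, 0, 180) 0.0 [-0.93  1.35  0.18  2.32  1.83  1.7   1.02] wrist [264. 258. 128.]
(-55, 0, 180) 0.0 [-0.95  1.45  0.22  2.24  1.74  1.78  0.98] wrist [275. 254.  77.]
(-5, 0, 180) 0.0 [-0.9   1.42  0.26  2.15  1.84  1.75  1.08] wrist [324. 260.  77.]
(30, 0, 200) 0.0 [-0.87  1.37  0.3   2.1   1.91  1.71  1.16] wrist [359. 264.  97.]
(75, 0, 215) 0.0 [-0.84  1.33  0.33  2.03  1.98  1.65  1.25] wrist [404. 269. 112.]
q [-0.94  1.17  0.12  2.38  1.9   1.58  1.15] mach -50.4 0.4 201.9 zax psi -0.49 pitch 0.015 x [ 0.01 -0.01  1.  ] F mach 9.1 -1.4 -10.5 cam [454. 182. 277.]
shift [-0.0095 -0.0016 -0.0199] turn [-1.4  -3.32 -0.12]
```

apply_moves(
  increments=[
    {"tx": 0, "ty": 0, "tz": -0.01, "rx": 0, "ry": 0, "rz": 0, "claw": 0},
    {"tx": -0.003, "ty": 0, "tz": -0.022, "rx": -0.3, "ry": -0.7, "rz": 0, "claw": 0},
    {"tx": -0.003, "ty": 0, "tz": -0.024, "rx": -0.65, "ry": -1.5, "rz": 0, "claw": 0},
    {"tx": -0.003, "ty": 0, "tz": -0.024, "rx": -0.95, "ry": -2.3, "rz": 0, "claw": 0},
    {"tx": -0.003, "ty": 0, "tz": -0.024, "rx": -0.95, "ry": -2.3, "rz": 0, "claw": 0},
  ],
)

```text
clock: 14.6
eef_pos: [582.9, 129.8, 178.8]
tool_rot: [0.008, -1.359, 2.76]
force: [-0.5, 1.1, 0.7]
width: 0.2
```

```bash
python3 go.py -.5 -10 0 178 -.2; python3 -c "
from h import *
cv2.imwrite('pics/w5.png',get_image('wrist')[:,:,::-1])"
```

```text
q [-0.98  1.4   0.17  2.26  1.76  1.74  1.02] mach -54.5 -0.7 178.8 zax psi -0.492 pitch -0.212 x [-0.2   0.08  0.98] F mach -0.4 1.2 0.7 cam [438. 186. 220.]
shift [ 0.0441  0.006  -0.0008] turn [ 0.07  0.12 -0.09]
```

View pics/w5.png

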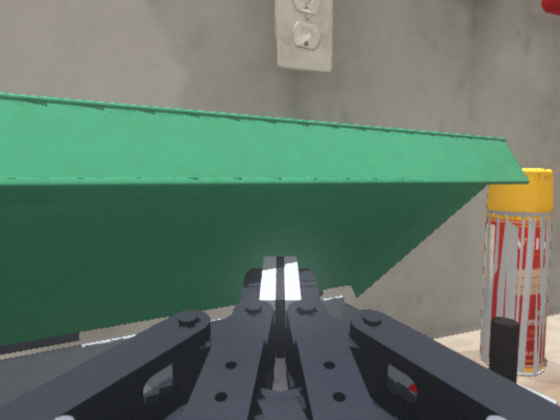

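apply_moves(
  increments=[
    {"tx": 0.015, "ty": 0.002, "tz": 0, "rx": 0, "ry": 0, "rz": 0, "claw": 0},
    {"tx": 0.03, "ty": 0.004, "tz": 0, "rx": 0, "ry": 0, "rz": 0, "claw": 0},
    {"tx": 0.042, "ty": 0.005, "tz": 0, "rx": 0, "ry": 0, "rz": 0, "claw": 0},
    {"tx": 0.042, "ty": 0.005, "tz": 0, "rx": 0, "ry": 0, "rz": 0, "claw": 0},
  ],
)

```text
clock: 15.05
eef_pos: [625.8, 133.3, 183.2]
tool_rot: [-0.015, -1.357, 2.778]
force: [-0.7, 0.2, 0.7]
width: 0.0
```

apply_moves(
  increments=[
    {"tx": 0.006, "ty": 0.001, "tz": 0.003, "rx": 0, "ry": 0, "rz": 0, "claw": 0},
    {"tx": 0.012, "ty": 0.001, "tz": 0.006, "rx": 0, "ry": 0, "rz": 0, "claw": 0},
    {"tx": 0.018, "ty": 0.002, "tz": 0.009, "rx": 0, "ry": 0, "rz": 0, "claw": 0},
  ],
)

```text
clock: 15.35
eef_pos: [641.8, 135.1, 189.4]
tool_rot: [0.007, -1.362, 2.756]
force: [-13.0, 0.7, -3.5]
width: 0.2
```

```bash
python3 go.py
```

```text
q [-0.92  1.34  0.23  2.17  1.87  1.68  1.15] mach 4.6 -2.5 189.4 zax psi -0.497 pitch -0.209 x [-0.19  0.08  0.98] F mach -12.8 2.2 -3.5 cam [497. 192. 231.]
```

apply_moves(
  increments=[
    {"tx": 0.006, "ty": 0.001, "tz": 0.004, "rx": 0, "ry": 0, "rz": 0, "claw": 0},
    {"tx": 0.012, "ty": 0.001, "tz": 0.008, "rx": 0, "ry": 0, "rz": 0, "claw": 0},
    {"tx": 0.018, "ty": 0.002, "tz": 0.011, "rx": 0, "ry": 0, "rz": 0, "claw": 0},
    {"tx": 0.024, "ty": 0.003, "tz": 0.014, "rx": 0, "ry": 0, "rz": 0, "claw": 0},
    {"tx": 0.03, "ty": 0.004, "tz": 0.017, "rx": 0, "ry": 0, "rz": 0, "claw": 0},
  ],
)

```text
clock: 15.85
eef_pos: [671.4, 138.5, 207.8]
tool_rot: [0.01, -1.359, 2.751]
force: [-11.4, -0.5, 0.1]
width: -0.1
```

apply_moves(
  increments=[
    {"tx": 0.006, "ty": 0.001, "tz": 0.003, "rx": 0, "ry": 0, "rz": 0, "claw": 0},
    {"tx": 0.012, "ty": 0.001, "tz": 0.005, "rx": 0, "ry": 0, "rz": 0, "claw": 0},
    {"tx": 0.018, "ty": 0.002, "tz": 0.007, "rx": 0, "ry": 0, "rz": 0, "claw": 0},
  ],
)

```text
clock: 16.15
eef_pos: [689.6, 140.7, 215.4]
tool_rot: [0.008, -1.357, 2.754]
force: [-9.4, -0.2, 1.1]
width: 0.0
```

```bash
python3 go.py
```

```text
q [-0.88  1.28  0.28  2.1   1.95  1.62  1.27] mach 52.7 -2.5 215.4 zax psi -0.497 pitch -0.214 x [-0.2   0.08  0.98] F mach -9.4 0.9 1.1 cam [545. 197. 256.]
```

apply_moves(
  increments=[
    {"tx": 0.005, "ty": 0.001, "tz": 0.001, "rx": 0, "ry": 0, "rz": 0, "claw": 0},
    {"tx": 0.01, "ty": 0.001, "tz": 0.002, "rx": 0, "ry": 0, "rz": 0, "claw": 0},
    {"tx": 0.015, "ty": 0.002, "tz": 0.002, "rx": 0, "ry": 0, "rz": 0, "claw": 0},
  ],
)

```text
clock: 16.45
eef_pos: [704.7, 142.3, 218.0]
tool_rot: [0.007, -1.356, 2.754]
force: [-9.9, -2.2, 3.2]
width: 0.1
```

```bash
python3 go.py; python3 -c "
from h import *
cv2.imwrite('pics/s6.png',cv2.resize(get_image('scene')[50:300,130:450,::-1],None,fx=2,fy=2))"
```

```text
q [-0.87  1.27  0.29  2.06  1.97  1.6   1.3 ] mach 67.8 -2.7 218.0 zax psi -0.498 pitch -0.215 x [-0.2   0.08  0.98] F mach -10.1 -1.0 3.2 cam [560. 199. 259.]
```

View pics/s6.png

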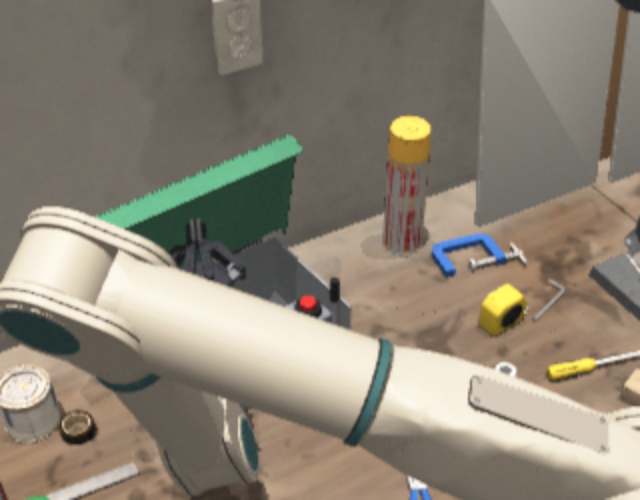

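apply_moves(
  increments=[
    {"tx": 0.003, "ty": 0, "tz": 0, "rx": 0, "ry": 0, "rz": 0, "claw": 0},
    {"tx": 0.005, "ty": 0.0005, "tz": 0, "rx": 0, "ry": 0, "rz": 0, "claw": 0},
  ],
)

```text
clock: 16.7
eef_pos: [709.7, 142.9, 218.5]
tool_rot: [0.006, -1.355, 2.756]
force: [-9.3, -0.6, 4.2]
width: 0.2
```

apply_moves(
  increments=[
    {"tx": 0.002, "ty": 0, "tz": 0, "rx": 0, "ry": 0, "rz": 0, "claw": 0},
    {"tx": 0.004, "ty": 0.0005, "tz": 0, "rx": 0, "ry": 0, "rz": 0, "claw": 0},
  ],
)

```text
clock: 16.9
eef_pos: [713.7, 143.4, 218.9]
tool_rot: [0.005, -1.354, 2.756]
force: [-9.6, -0.5, 3.2]
width: 0.0
```

```bash
python3 - <<'E'
from h import *
yaw=.118;u=np.array([np.cos(yaw),np.sin(yaw),0]);v=np.array([-u[1],u[0],0]);O=np.array([637,137,0])
im=cv2.cvtColor(get_image("scene"),cv2.COLOR_RGB2BGR);cv2.imwrite("pics/s7.png",im)
h=cv2.cvtColor(im,cv2.COLOR_BGR2HSV);m=cv2.inRange(h,(60,90,40),(90,255,255));m[:,:180]=0
c=max(cv2.findContours(m,0,2)[0],key=cv2.contourArea);p=cv2.approxPolyDP(cv2.convexHull(c),2,True)[:,0];print(p.tolist())
C=calibration("scene")
def pt(a,b,y,th): # hood point
    x=-a*np.cos(th)+b*np.sin(th);z=a*np.sin(th)+b*np.cos(th);return O+(90+x)*u+y*v+[0,0,115+z]
for th in (1.1,1.2,1.3,1.4): print(th,proj(C,pt(190,3,-160,th)).round(1),proj(C,pt(188,33,-160,th)).round(1))
E
python3 go.py
```

```text
[[277, 120], [272, 165], [247, 174], [212, 171], [180, 156], [183, 150], [272, 114]]
1.1 [286.5 131.2] [280.5 122.8]
1.2 [282.7 125.9] [276.6 118.2]
1.3 [278.8 121. ] [272.6 114.1]
1.4 [274.9 116.7] [268.7 110.7]
q [-0.86  1.27  0.3   2.04  1.98  1.59  1.31] mach 77.2 -2.7 219.0 zax psi -0.498 pitch -0.217 x [-0.2   0.08  0.98] F mach -8.0 0.6 3.9 cam [569. 200. 259.]
```

```bash
cat > p7.py <<'E'
from plan import *
for psi in (-.5,-.2,-.9):
  q=q0.copy()
  for X,pt in [((10,-10,225),-.2),((-40,-50,240),0),((-70,-100,240),.3),((-70,-110,220),.6),((-35,-118,130),.6),((-35,-118,78),.6),((-35,-118,150),.9),((-35,-118,78),.9)]:
    e,q=fast(M(*X),Rtool(psi,pt,0),q);Rr=frames(q)[6];el=np.array([0,0,k[0]])+frames(q)[2][:,2]*k[2];print(psi,X,pt,e.round(0),q.round(2),"wrist",(row(q)@k-Rr[:,2]*347).round(),el.round())
E
OMP_NUM_THREADS=1 python3 p7.py; python3 go.py -.5 -40 -50 240 0
```

```text
-0.5 (10, -10, 225) -0.2 0.0 [-0.87  1.26  0.28  2.23  1.96  1.66  1.16] wrist [333. 255. 156.] [345. 410. 508.]
-0.5 (-40, -50, 240) 0 13.0 [-0.83  1.11  0.24  2.44  2.08  1.58  1.1 ] wrist [288. 217. 237.] [342. 371. 586.]
-0.5 (-70, -100, 240) 0.3 100.0 [-0.65  0.83  0.2   2.44  2.35  1.35  1.25] wrist [325. 183. 338.] [329. 252. 717.]
-0.5 (-70, -110, 220) 0.6 46.0 [-0.51  0.6   0.17  2.44  2.42  0.87  1.52] wrist [337. 135. 420.] [277. 154. 801.]
-0.5 (-35, -118, 130) 0.6 0.0 [-0.43  0.85  0.14  2.44  2.54  1.02  1.37] wrist [351. 123. 326.] [385. 178. 706.]
-0.5 (-35, -118, 78) 0.6 0.0 [-0.42  0.99  0.12  2.43  2.56  1.13  1.29] wrist [350. 122. 274.] [430. 191. 644.]
-0.5 (-35, -118, 150) 0.9 0.0 [-0.35  0.62  0.16  2.28  2.4   0.42  1.72] wrist [416.  96. 422.] [308. 113. 794.]
-0.5 (-35, -118, 78) 0.9 0.0 [-0.26  0.78  0.04  2.3   2.51  0.61  1.59] wrist [416.  96. 350.] [384. 102. 735.]
-0.2 (10, -10, 225) -0.2 0.0 [-0.77  1.36  0.4   2.39  2.3   1.91  0.86] wrist [309. 156. 156.] [394. 384. 456.]
-0.2 (-40, -50, 240) 0 97.0 [-0.67  1.23  0.39  2.44  2.52  1.95  0.87] wrist
[... 1143 characters left out ...]
77. 221. 416.] [282. 183. 787.]
-0.9 (-35, -118, 130) 0.6 0.0 [-0.54  0.85  0.04  2.21  1.79  0.92  1.67] wrist [413. 218. 326.] [364. 216. 708.]
-0.9 (-35, -118, 78) 0.6 0.0 [-0.53  0.96  0.03  2.19  1.86  0.95  1.55] wrist [413. 218. 274.] [399. 233. 658.]
-0.9 (-35, -118, 150) 0.9 0.0 [-0.4   0.66  0.03  2.12  1.48  0.59  2.17] wrist [463. 168. 422.] [319. 137. 779.]
-0.9 (-35, -118, 78) 0.9 0.0 [-0.42  0.81  0.07  2.14  1.73  0.57  1.87] wrist [463. 168. 350.] [371. 166. 725.]
q [-0.86  1.27  0.3   2.04  1.98  1.59  1.31] mach 77.2 -2.7 219.0 zax psi -0.498 pitch -0.217 x [-0.2   0.08  0.98] F mach -8.0 0.6 3.9 cam [569. 200. 259.]
shift [-0.1108 -0.0607  0.021 ] turn [ 0.93  2.31 -0.02]
```

apply_moves(
  increments=[
    {"tx": -0.03, "ty": -0.003, "tz": 0, "rx": 0, "ry": 0, "rz": 0, "claw": 0},
    {"tx": -0.06, "ty": -0.006, "tz": 0, "rx": 0, "ry": 0, "rz": 0, "claw": 0},
    {"tx": -0.06, "ty": -0.006, "tz": 0, "rx": 0, "ry": 0, "rz": 0, "claw": 0},
  ],
)

```text
clock: 17.25
eef_pos: [652.6, 138.9, 215.7]
tool_rot: [0.017, -1.361, 2.748]
force: [-0.1, 0.4, -0.7]
width: 0.1
```

```bash
python3 go.py -.9 -40 -50 240 0.0;python3 go.py -.9 -70 -100 235 0.4|tail -1
```

```text
q [-0.92  1.29  0.25  2.17  1.9   1.66  1.2 ] mach 15.7 0.0 215.7 zax psi -0.494 pitch -0.209 x [-0.19  0.08  0.98] F mach -0.1 0.4 -0.7 cam [508. 195. 257.]
shift [-0.0495 -0.0562  0.0243] turn [ 1.36  2.   -4.63]
shift [-0.0734 -0.1094  0.0193] turn [ 3.88  5.86 -4.51]
```

apply_moves(
  increments=[
    {"tx": -0.017, "ty": -0.014, "tz": 0.008, "rx": 0.4, "ry": 0.6, "rz": -1.4, "claw": 0},
    {"tx": -0.033, "ty": -0.035, "tz": 0.016, "rx": 0.9, "ry": 1.3, "rz": -2.9, "claw": 0},
    {"tx": -0.05, "ty": -0.056, "tz": 0.024, "rx": 1.36, "ry": 2.0, "rz": -4.2, "claw": 0},
    {"tx": -0.056, "ty": -0.07, "tz": 0.024, "rx": 2.1, "ry": 3.1, "rz": -4.6, "claw": 0},
    {"tx": -0.062, "ty": -0.083, "tz": 0.022, "rx": 2.9, "ry": 4.3, "rz": -4.55, "claw": 0},
    {"tx": -0.068, "ty": -0.096, "tz": 0.02, "rx": 3.4, "ry": 5.1, "rz": -4.5, "claw": 0},
    {"tx": -0.073, "ty": -0.109, "tz": 0.019, "rx": 3.88, "ry": 5.86, "rz": -4.5, "claw": 0},
    {"tx": -0.073, "ty": -0.109, "tz": 0.019, "rx": 3.88, "ry": 5.86, "rz": -4.5, "claw": 0},
  ],
)

```text
clock: 18.05
eef_pos: [581.8, 25.8, 238.9]
tool_rot: [-3.126, -1.176, -0.804]
force: [-0.1, 0.2, 0.0]
width: -0.1
```

```bash
python3 go.py -.9 -40 -118 140 0.9
```

```text
q [-0.72  0.74  0.04  2.25  1.6   1.14  1.73] mach -67.9 -103.9 238.9 zax psi -0.905 pitch 0.394 x [ 0.27 -0.28  0.92] F mach -0.1 0.2 0.0 cam [507.  98. 361.]
shift [ 0.0294 -0.0107 -0.0989] turn [4.05 4.14 0.1 ]
```

apply_moves(
  increments=[
    {"tx": 0.005, "ty": -0.002, "tz": -0.01, "rx": 1, "ry": 1.03, "rz": 0, "claw": 0},
    {"tx": 0.01, "ty": -0.004, "tz": -0.02, "rx": 2, "ry": 2.06, "rz": 0.05, "claw": 0},
    {"tx": 0.015, "ty": -0.006, "tz": -0.04, "rx": 3, "ry": 3.1, "rz": 0.1, "claw": 0},
    {"tx": 0.022, "ty": -0.008, "tz": -0.06, "rx": 4.05, "ry": 4.14, "rz": 0.1, "claw": 0},
    {"tx": 0.029, "ty": -0.011, "tz": -0.08, "rx": 4.05, "ry": 4.14, "rz": 0.1, "claw": 0},
    {"tx": 0.029, "ty": -0.011, "tz": -0.099, "rx": 4.05, "ry": 4.14, "rz": 0.1, "claw": 0},
    {"tx": 0.029, "ty": -0.011, "tz": -0.099, "rx": 4.05, "ry": 4.14, "rz": 0.1, "claw": 0},
  ],
)

```text
clock: 18.75
eef_pos: [610.0, 18.4, 133.7]
tool_rot: [3.136, -0.668, -0.772]
force: [-0.4, 0.4, 0.4]
width: 0.0
```

```bash
python3 go.py -.9 -36 -118 95 0.9
python3 - <<'E'
from h import *
yaw=.118;u=np.array([np.cos(yaw),np.sin(yaw),0]);v=np.array([-u[1],u[0],0]);O=np.array([637,137,0])
c=calibration("wrist");w=get_image("wrist")[:,:,::-1].copy();s=get_image("scene")[:,:,::-1].copy()
C=calibration("scene")
for n,im,cc in (("w",w,c),("s",s,C)):
    h=cv2.cvtColor(im,cv2.COLOR_BGR2HSV);m=cv2.inRange(h,(0,150,80),(5,255,255))|cv2.inRange(h,(174,150,80),(180,255,255))
    n_,l,st,ce=cv2.connectedComponentsWithStats(m)
    for i in range(1,n_):
        if st[i,4]>15:
            P=onz(cc,ce[i],78)-O;print(n,ce[i].round(1),st[i].tolist(),"mach@78",(P@u).round(1),(P@v).round(1))
cv2.imwrite("pics/b8.png",np.hstack([cv2.resize(w,(400,300)),cv2.resize(s[80:290,150:430],(400,300))]))
E
```

```text
q [-0.4   0.69 -0.02  2.1   1.48  0.63  2.16] mach -40.7 -114.6 133.7 zax psi -0.9 pitch 0.903 x [ 0.56 -0.55  0.62] F mach -0.4 0.4 0.4 cam [588.  40. 291.]
shift [ 0.0051 -0.0028 -0.0387] turn [ 0.01 -0.06 -0.07]
w [350.8  22.3] [344, 0, 15, 49, 192] mach@78 44.1 -309.0
w [400.3   2.9] [397, 0, 7, 7, 35] mach@78 25.5 -350.3
w [394.   21.2] [390, 15, 9, 13, 59] mach@78 19.0 -330.8
w [388.5  36. ] [385, 31, 8, 11, 44] mach@78 14.2 -315.5
s [382.7   8. ] [366, 0, 37, 19, 549] mach@78 772.7 -1279.5
s [283.4 201.4] [280, 198, 8, 8, 54] mach@78 -33.7 -118.5
s [523.9 250.9] [491, 231, 69, 39, 301] mach@78 -564.9 -523.0
s [525.8 244. ] [520, 240, 14, 8, 20] mach@78 -553.1 -548.0
s [555.8 273.5] [550, 267, 10, 13, 33] mach@78 -659.6 -523.9
s [523.2 292.8] [509, 284, 30, 19, 80] mach@78 -647.6 -405.8
s [498.6 306.6] [493, 303, 13, 9, 36] mach@78 -637.8 -323.3
s [334.1 350.1] [256, 311, 150, 82, 770] mach@78 -494.1 71.2
s [521.  347.1] [513, 339, 18, 17, 238] mach@78 -737.1 -274.3
s [265.5 349.2] [247, 341, 38, 19, 389] mach@78 -401.4 194.4
s [279.7 371.1] [270, 366, 20, 11, 27] mach@78 -463.6 199.5
s [224.2 406.9] [196, 391, 55, 29, 329] mach@78 -461.3 338.2
s [253.8 407.1] [250, 395, 7, 25, 122] mach@78 -497.5 289.0
s [326.9 403. ] [308, 395, 34, 18, 97] mach@78 -579.8 161.5
```

View pics/b8.png

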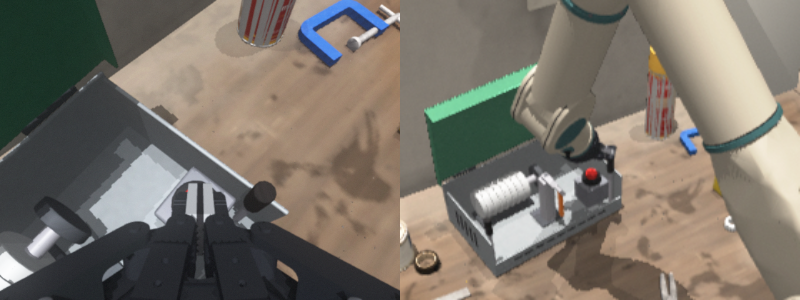

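```bash
python3 go.py -.9 -31 -121 95 0.9|tail -1
```

```text
shift [ 0.0097 -0.0058 -0.0409] turn [ 0.01 -0.03 -0.08]
```

apply_moves(
  increments=[
    {"tx": 0.01, "ty": -0.006, "tz": -0.015, "rx": 0, "ry": 0, "rz": 0, "claw": 0},
    {"tx": 0.01, "ty": -0.006, "tz": -0.03, "rx": 0, "ry": 0, "rz": 0, "claw": 0},
    {"tx": 0.01, "ty": -0.006, "tz": -0.04, "rx": 0, "ry": 0, "rz": 0, "claw": 0},
    {"tx": 0.01, "ty": -0.006, "tz": -0.04, "rx": 0, "ry": 0, "rz": 0, "claw": 0},
  ],
)

```text
clock: 19.25
eef_pos: [620.7, 13.2, 96.2]
tool_rot: [3.14, -0.669, -0.773]
force: [0.1, -0.1, -0.3]
width: -0.1
```

apply_moves(
  increments=[
    {"tx": 0, "ty": 0, "tz": -0.002, "rx": 0, "ry": 0, "rz": 0, "claw": 0},
    {"tx": 0, "ty": 0, "tz": -0.004, "rx": 0, "ry": 0, "rz": 0, "claw": 0},
    {"tx": 0, "ty": 0, "tz": -0.006, "rx": 0, "ry": 0, "rz": 0, "claw": 0},
    {"tx": 0, "ty": 0, "tz": -0.008, "rx": 0, "ry": 0, "rz": 0, "claw": 0},
  ],
)

```text
clock: 19.65
eef_pos: [621.1, 12.6, 89.0]
tool_rot: [-3.141, -0.67, -0.776]
force: [-0.2, 0.6, -0.4]
width: -0.3
```

```bash
python3 go.py
```

```text
q [-0.39  0.78 -0.01  2.1   1.63  0.61  2.  ] mach -30.5 -121.7 89.0 zax psi -0.893 pitch 0.901 x [ 0.56 -0.55  0.62] F mach -0.1 0.6 -0.4 cam [598.  33. 246.]
```

apply_moves(
  increments=[
    {"tx": 0, "ty": 0, "tz": -0.0015, "rx": 0, "ry": 0, "rz": 0, "claw": 0},
    {"tx": 0, "ty": 0, "tz": -0.003, "rx": 0, "ry": 0, "rz": 0, "claw": 0},
    {"tx": 0, "ty": 0, "tz": -0.0045, "rx": 0, "ry": 0, "rz": 0, "claw": 0},
  ],
)

```text
clock: 19.95
eef_pos: [621.1, 12.6, 84.5]
tool_rot: [-3.141, -0.67, -0.776]
force: [-1.0, 1.4, 4.6]
width: -0.2
```

apply_moves(
  increments=[
    {"tx": 0, "ty": 0, "tz": -0.0015, "rx": 0, "ry": 0, "rz": 0, "claw": 0},
    {"tx": 0, "ty": 0, "tz": -0.003, "rx": 0, "ry": 0, "rz": 0, "claw": 0},
  ],
)

```text
clock: 20.15
eef_pos: [621.3, 12.5, 82.4]
tool_rot: [-3.141, -0.672, -0.777]
force: [-8.1, 5.5, 21.1]
width: -0.2
```

apply_moves(
  increments=[
    {"tx": 0, "ty": 0, "tz": 0, "rx": 0, "ry": 0, "rz": 0, "claw": 0},
    {"tx": 0, "ty": 0, "tz": 0, "rx": 0, "ry": 0, "rz": 0, "claw": 0},
  ],
)

```text
clock: 20.35
eef_pos: [621.3, 12.5, 82.7]
tool_rot: [-3.14, -0.672, -0.777]
force: [-4.9, 2.8, 12.4]
width: 0.1
```

```bash
python3 go.py;python3 - <<'E'
from h import *
w=get_image("wrist")[:,:,::-1];s=get_image("scene")[:,:,::-1]
cv2.imwrite("pics/b9.png",np.hstack([cv2.resize(w[100:310,140:420],(400,300),interpolation=2),cv2.resize(s[165:240,240:340],(400,300),interpolation=2)]))
E
```

```text
q [-0.39  0.8  -0.01  2.1   1.65  0.62  1.97] mach -30.3 -121.8 82.7 zax psi -0.893 pitch 0.899 x [ 0.56 -0.55  0.62] F mach -4.5 3.3 12.4 cam [598.  34. 239.]
```

View pics/b9.png

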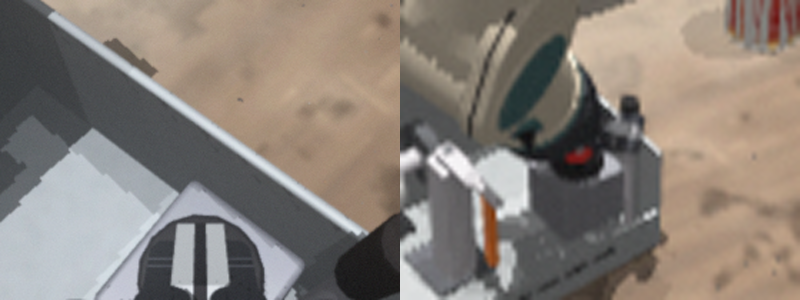

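apply_moves(
  increments=[
    {"tx": 0, "ty": 0, "tz": 0.002, "rx": 0, "ry": 0, "rz": 0, "claw": 0},
    {"tx": 0, "ty": 0, "tz": 0.002, "rx": 0, "ry": 0, "rz": 0, "claw": 0},
  ],
)

```text
clock: 20.65
eef_pos: [621.1, 12.6, 83.7]
tool_rot: [-3.141, -0.67, -0.777]
force: [-1.2, 0.9, 4.2]
width: -0.4
```

apply_moves(
  increments=[
    {"tx": 0, "ty": 0, "tz": 0.001, "rx": 0, "ry": 0, "rz": 0, "claw": 0},
    {"tx": 0, "ty": 0, "tz": 0.001, "rx": 0, "ry": 0, "rz": 0, "claw": 0},
  ],
)

```text
clock: 20.85
eef_pos: [621.1, 12.5, 84.4]
tool_rot: [-3.141, -0.669, -0.776]
force: [0.0, 1.7, 4.0]
width: 0.4
```

apply_moves(
  increments=[
    {"tx": 0, "ty": 0, "tz": 0.001, "rx": 0, "ry": 0, "rz": 0, "claw": 0},
    {"tx": 0, "ty": 0, "tz": 0.001, "rx": 0, "ry": 0, "rz": 0, "claw": 0},
  ],
)

```text
clock: 21.05
eef_pos: [621.1, 12.6, 85.3]
tool_rot: [-3.141, -0.669, -0.776]
force: [1.0, 1.2, 2.8]
width: -0.2
```

apply_moves(
  increments=[
    {"tx": 0, "ty": 0, "tz": 0.001, "rx": 0, "ry": 0, "rz": 0, "claw": 0},
    {"tx": 0, "ty": 0, "tz": 0.001, "rx": 0, "ry": 0, "rz": 0, "claw": 0},
  ],
)

```text
clock: 21.25
eef_pos: [621.0, 12.5, 86.3]
tool_rot: [-3.141, -0.669, -0.776]
force: [0.9, 0.7, 2.7]
width: -0.2
```

apply_moves(
  increments=[
    {"tx": 0, "ty": 0, "tz": 0.001, "rx": 0, "ry": 0, "rz": 0, "claw": 0},
    {"tx": 0, "ty": 0, "tz": 0.001, "rx": 0, "ry": 0, "rz": 0, "claw": 0},
  ],
)

```text
clock: 21.45
eef_pos: [621.0, 12.5, 87.3]
tool_rot: [-3.141, -0.669, -0.776]
force: [1.4, 0.3, 2.2]
width: 0.0
```

apply_moves(
  increments=[
    {"tx": 0, "ty": 0, "tz": 0.001, "rx": 0, "ry": 0, "rz": 0, "claw": 0},
    {"tx": 0, "ty": 0, "tz": 0.001, "rx": 0, "ry": 0, "rz": 0, "claw": 0},
  ],
)

```text
clock: 21.65
eef_pos: [620.8, 12.5, 88.2]
tool_rot: [3.142, -0.669, -0.776]
force: [1.1, 0.9, 1.4]
width: -0.2
```

apply_moves(
  increments=[
    {"tx": -0.005, "ty": 0.003, "tz": 0.02, "rx": 0, "ry": 0, "rz": 0, "claw": 0},
    {"tx": -0.02, "ty": 0.005, "tz": 0.05, "rx": 0, "ry": 0, "rz": 0, "claw": 0},
    {"tx": -0.03, "ty": 0.005, "tz": 0.08, "rx": 0, "ry": 0, "rz": 0, "claw": 0},
    {"tx": -0.04, "ty": 0.005, "tz": 0.11, "rx": 0, "ry": 0, "rz": 0, "claw": 0},
    {"tx": -0.05, "ty": 0.005, "tz": 0.14, "rx": 0, "ry": 0, "rz": 0, "claw": 0},
    {"tx": -0.05, "ty": 0.005, "tz": 0.14, "rx": 0, "ry": 0, "rz": 0, "claw": 0},
    {"tx": -0.05, "ty": 0.005, "tz": 0.14, "rx": 0, "ry": 0, "rz": 0, "claw": 0},
  ],
)

```text
clock: 22.35
eef_pos: [570.4, 17.4, 228.3]
tool_rot: [-3.141, -0.669, -0.777]
force: [-0.3, 0.4, -1.3]
width: -0.3
```

```bash
python3 go.py;python3 - <<'E'
from h import *
yaw=.118;u=np.array([np.cos(yaw),np.sin(yaw),0]);v=np.array([-u[1],u[0],0]);O=np.array([637,137,0])
s=get_image("scene")[:,:,::-1].copy();cv2.imwrite("pics/end.png",s)
h=cv2.cvtColor(s,cv2.COLOR_BGR2HSV);m=cv2.inRange(h,(60,90,40),(90,255,255));m[:,:165]=0;m[240:]=0
c=max(cv2.findContours(m,0,2)[0],key=cv2.contourArea);print(cv2.approxPolyDP(cv2.convexHull(c),2,True)[:,0].tolist())
r=cv2.inRange(h,(0,150,80),(5,255,255))[190:215,270:300];print("red",cv2.countNonZero(r),np.argwhere(r).mean(0)[::-1]+[270,190])
E
```

```text
q [-0.41  0.48 -0.05  2.14  1.24  0.69  2.42] mach -80.2 -111.0 228.3 zax psi -0.893 pitch 0.902 x [ 0.56 -0.55  0.62] F mach -0.2 0.4 -1.3 cam [547.  38. 385.]
[[234, 129], [263, 166], [177, 208], [167, 157]]
red 53 [283.35849057 201.32075472]
```

View pics/end.png

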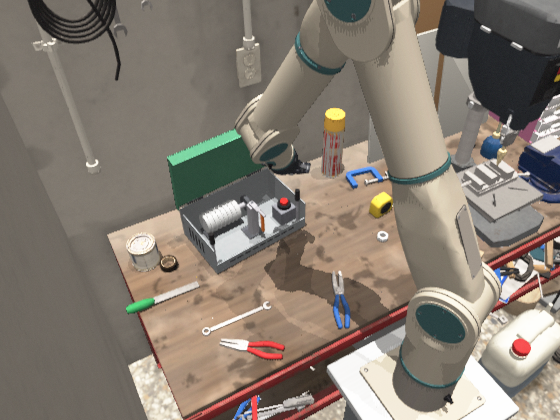

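```bash
python3 -c "
from cell import *
print(finish_job())"
```

```text
the job is handed in; nothing more can be done
None
```

The job is handed in at about 22 s on the robot's clock. I saw no failed checks, but the interface reports no verdict.

**Catch and hood:** I reached under the hood's edge from the left front with shut fingers. I pushed the catch tail about 30 mm to the left at roughly 6 N and lifted the hood past it at 11–14 N. Then I swung it up by pushing on the inside of its plate at 8–13 N. Its corners in the scene picture put the hinge at about 1.3 rad.

**Reset button:** I pressed it to its hard stop. As the fingers came back up, spring contact lasted over about 6 mm. The peak reading was 21 N, the highest I saw in the whole job; I read forces only at the end of each move call.

**Last checks:**
- The hood still looked open by itself in the final picture. I measured its angle before the press and did not measure it again afterwards.
- The red button is back at the same image position as before the press.
- The wrist force is near zero and the arm is clear of everything.
- The bystander items look unmoved by eye in the final picture; I did not measure them.

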